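# Move the measured fittings to the carrying tray in the same order

## Task

The four turned fittings on the brown inspection stand have been measured, and the report lists them by their position in the row, counted from the end with the hanging tab. Move all four into the empty white carrying tray, one to a compartment and standing upright on their bases, in the same order counted from the tray's own tab end. Set each one down without dropping it, knock none over, and leave the other things on the bench where they are.

Things in the scene. Friction and masses are not known exactly. Their poses are not given: they have to be found in the camera images.
- spigot: loose bare-aluminium turned spigot: round base 34 mm diameter x 12 mm, then a slim stem 16 mm diameter up to the rounded top (a narrow groove at 60 to 65 mm); 75 mm tall, about 65 g (varies by a quarter). Round about its z axis; origin at the centre of the underside, z up. Starts upright in one of the stand's four collars. Heights are counted from the underside.
- adaptor: loose bare-aluminium turned stepped adaptor: base 36 mm diameter x 14 mm, middle step 28 mm diameter up to 29 mm, top step 20 mm diameter from 29 to 58 mm with a dark bore in its top; 58 mm tall, about 85 g (varies by a quarter). Round about its z axis; origin at the centre of the underside, z up. Starts upright in one of the stand's four collars. Heights are counted from the underside.
- knob: loose bare-aluminium turned knurled knob: base 34 mm diameter x 8 mm, neck 24 mm diameter up to 24 mm, wide knurled head 40 mm diameter from 24 to 56 mm (knurl included 41 mm), chamfered to 59 mm; 59 mm tall, about 140 g (varies by a quarter). Round about its z axis; origin at the centre of the underside, z up. Starts upright in one of the stand's four collars. Heights are counted from the underside.
- spool: loose bare-aluminium turned spool: base 34 mm diameter x 12 mm, waist 18 mm diameter from 12 to 60 mm, top flange 30 mm diameter from 60 to 70 mm; 70 mm tall, about 80 g (varies by a quarter). Round about its z axis; origin at the centre of the underside, z up. Starts upright in one of the stand's four collars. Heights are counted from the underside.
- seat_spigot: fixed black plastic collar on the stand, the one in which the spigot starts: outside 49 mm, inside 41 mm diameter, 8 mm high. Origin at its centre on the stand's upper face, where the spigot's underside rests. The four collars look alike and change places from start to start.
- seat_adaptor: fixed black plastic collar on the stand, the one in which the adaptor starts: outside 49 mm, inside 41 mm diameter, 8 mm high. Origin at its centre on the stand's upper face, where the adaptor's underside rests. The four collars look alike and change places from start to start.
- seat_knob: fixed black plastic collar on the stand, the one in which the knob starts: outside 49 mm, inside 41 mm diameter, 8 mm high. Origin at its centre on the stand's upper face, where the knob's underside rests. The four collars look alike and change places from start to start.
- seat_spool: fixed black plastic collar on the stand, the one in which the spool starts: outside 49 mm, inside 41 mm diameter, 8 mm high. Origin at its centre on the stand's upper face, where the spool's underside rests. The four collars look alike and change places from start to start.
- stand: inspection stand, fixed on the bench: brown phenolic flat bar 250 (x) x 62 (y) x 10 mm (z) carrying the four collars in one row along its x axis, at x = +90, +30, -30, -90 mm, y = 0. A brown hanging tab (40 x 46 x 10 mm, with a hole through it) sticks out beyond the +x end only, so the collar at x = +90 is position 1. Origin at the centre of the underside, on the bench. It may lie turned any way.
- tray: carrying tray, fixed on the bench, empty at the start: white plastic, 243 (x) x 63 (y) mm, walls 3 mm thick and 16 mm high, floor 3 mm thick, three cross walls making four square compartments 57 mm wide in one row, their centres at x = +90, +30, -30, -90 mm, y = 0. A white hanging tab (40 x 46 x 6 mm, with a hole) sticks out beyond the +x end only, so the compartment at x = +90 is position 1. Origin at the centre of the underside, on the bench. It may lie turned any way.
- frame: bystander, loose: black anodised housing frame with two windows, 170 x 80 x 18 mm; origin at the centre of the underside
- tape: bystander, loose: blue plastic ring lying flat, 68 mm outside diameter, 16 mm high; origin at the centre of the underside
- cup: bystander, loose: brass-coloured cup, 72 mm across the rim, 85 mm high; origin at the centre of the underside
- scriber: bystander, loose: thin black and steel scriber lying flat, 135 mm long along its x axis, 13 mm wide; origin near its middle, on the bench
Not all that is in view belongs to the job. Leave any blue or turquoise look-alike of the adaptor alone. Leave any orange or turquoise look-alike of the spool alone.

How it is judged:
By the outcome, as a careful person would: the job done as asked, in the order asked, and still so for the second after the job is handed in, with the robot touching nothing.
It also fails if it takes over 106 s, if anything falls off the work surface, if the arm or the gripper's body presses on something with over 40 N, if the wrist force passes 120 N, or if a joint passes its speed limit or range.

## Robot

A 6-joint arm with a two-finger parallel gripper is mounted at the origin on the work surface. World frame = base frame: x ahead of the robot, y to its left, z up, the work surface at z = 0. Lengths are in mm, angles in rad, forces in N, time in s.
With the tool pointing down it reaches from about 300 to 875 mm from the base axis. Payload 6.4 kg.
Tool frame: the origin (TCP) lies midway between the tips of the shut fingers; the grasp point (between the pads) lies behind it (robot.grip_depth is the z of the grasp point in the tool frame, in mm); z points along the fingers, y is the direction in which the jaws open and shut (so a half turn about z gives the same grasp; the last joint's range is limited). The gripper opens to 85 mm and grips with 20 to 120 N. Pads are 22 mm wide; open, the fingers measure 114 mm over their backs; the gripper's body (76 mm by 85 mm) begins 54 mm behind the grasp point. The pads swing forward as they close: fully open they stand 13 mm farther back than shut.
Start: joints at [-1.324, 0.181, 1.607, -0, 1.354, -0.206], TCP at [251.571, -517.062, 231.288] pointing down, gripper open.
Joint ranges: [-2.99, 2.99], [-0.89, 2.07], [0.3, 2.58], [-1.14, 4.28], [0, 2.63], [-3.12, 3.12]. Speed limits (rad/s): [2.57, 2.57, 3.01, 3.14, 3.14, 3.14].

## Interface

Orientations are given as a 3x3 rotation matrix whose columns are the frame's x, y, z axes.
In Python, from bench import robot gives the robot as it stands. The module is installed in compiled form; this text tells all that it offers.
- The arm moves only by the shell command python3 -m pendant 'ROWS' [FORCE]. ROWS is a JSON object of lists of equal length, an entry for each row: "travel": the shift along the tool's x, y, z in cm, a list of three; "turn": the turn, a rotation vector about the tool's x, y, z in rad, a list of three; "fingers": the finger opening in cm, from 0 to 8.54. A call has exactly 5 rows; each row shifts and turns the commanded pose from where the row before left it, along the tool's axes as they then stand; what a row does not reach is not made up. A row lasts 1/8 s, in which the tool goes at most 62.5 mm and 10.7 degrees, less where a joint would pass 70% of its speed; a pose out of reach is approached as far as the arm can. A call with a gripper value outside its range is refused whole. The fingers move at their own pace and stop on an object; FORCE is the grip in N (left out, the last holds). Time passes only in rows, so rows that do not move let the fingers close, or fill a call up. It gives the time, the measured TCP pose, the force and the opening at its end, in the units of the state.
- robot.observe(): the state, without advancing time (a new reading comes with each control period).
- robot.get_image(name): name is "scene" or "top" or "wrist"; returns a dict with "image" (400x640x3 uint8, red, green, blue), "fx", "fy", "cx", "cy" (pixels), "R" (3x3) and "t" (3): a world point X has camera coordinates R X + t. Camera axes: x right, y down, z forward; pixel columns grow to the right and rows downward; lengths in mm; the calibration is good to about 2 mm. The wrist camera is an equidistant fisheye: a pixel r from the principal point sees the ray r / f radians off the axis. A picture is of the moment at which its call begins. There is no depth.
- robot.close_job(): hands the job in, once; it reports no verdict.
The state is a dict: "time": time; "joints": joint angles; "qd": joint speeds; "tau": joint torques, N m; "ee_pos": TCP position; "tcp_rot": TCP orientation; "ft_force": force on the tool from outside, world axes, zero at the start; "ft_torque": the same for the moment, N m; "finger_gap": opening from 0.0 (shut) to 1.0 (fully open).
Only numpy, scipy, OpenCV 4.12 (cv2) and the standard library are available. Lean on these libraries where they do the work, as an engineer would, in place of code of your own. Each camera call takes 0.05 s, during which the arm holds its last target.

## Working session

There is one attempt and no reset: what is moved stays moved. The work goes in short steps, Python scripts to look and compute and a shell command to move; the robot and the scene stay as the last step left them, time stands still between calls to the robot, and variables do not carry over. Pictures are saved under pics/ and viewed, and the job is handed in when it is done.

```bash
mkdir -p pics; python3 - <<'E'
from bench import robot
import cv2
for n in("scene","top","wrist"):
    d=robot.get_image(n); cv2.imwrite(f"pics/{n}0.png",d["image"][:,:,::-1])
    print(n,d["fx"],d["fy"],d["cx"],d["cy"],d["R"],d["t"])
s=robot.observe();print(s,robot.grip_depth)
E
```

```text
scene 500.590160263309 500.590160263309 321.68521704488757 199.74848465531932 [[ 0.25191819  0.96774698 -0.00173361]
 [ 0.67344127 -0.17659219 -0.71783846]
 [-0.69499215  0.17966908 -0.69620754]] [-104.80137146 -378.28750585 1609.60350296]
top 375.5121882051108 375.5121882051108 319.8857369177166 199.6690627821731 [[ 0.01347843 -0.99976372 -0.01705384]
 [-0.98661176 -0.01052501 -0.16274664]
 [ 0.16252869  0.01901909 -0.9865205 ]] [-37.57329619 592.40182391 729.67027177]
wrist 309.70691628693146 309.70691628693146 320.25712966227337 196.63944030996322 [[ 0.43754532 -0.89919545 -0.00128182]
 [-0.86081662 -0.41928149  0.28844025]
 [-0.25990161 -0.12510227 -0.95749704]] [-574.26682201  -37.48197188  379.51970533]
{'time': 0.15, 'joints': array([-1.32430577e+00,  1.81394655e-01,  1.60777454e+00,  2.97598122e-05,
        1.35380232e+00, -2.06285569e-01]), 'qd': array([ 0.00086712, -0.00041818, -0.00395163,  0.00049015, -0.00120305,
        0.00018805]), 'tau': array([ 1.13554554e-03, -4.45261502e+01, -3.51688743e+01, -1.70521648e-04,
        5.93853081e-03, -1.48829889e-05]), 'ee_pos': array([ 251.46806779, -516.62712279,  230.57928392]), 'tcp_rot': array([[ 8.99238974e-01,  4.37457623e-01, -3.08261538e-04],
       [ 4.37457621e-01, -8.99238023e-01,  1.34427596e-03],
       [ 3.10863270e-04, -1.34367669e-03, -9.99999049e-01]]), 'ft_force': array([ 0.3956399 ,  0.1731515 , -0.77662808]), 'ft_torque': array([ 0.0227513 , -0.02732587, -0.0570979 ]), 'finger_gap': 1.0011830932155088} -18.700000000000003
```

View pics/scene0.png

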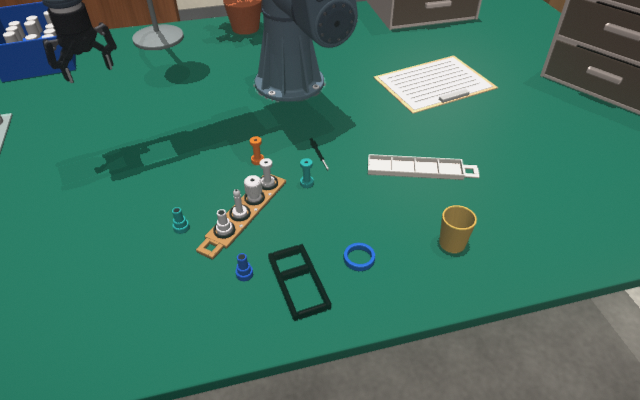

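View pics/top0.png

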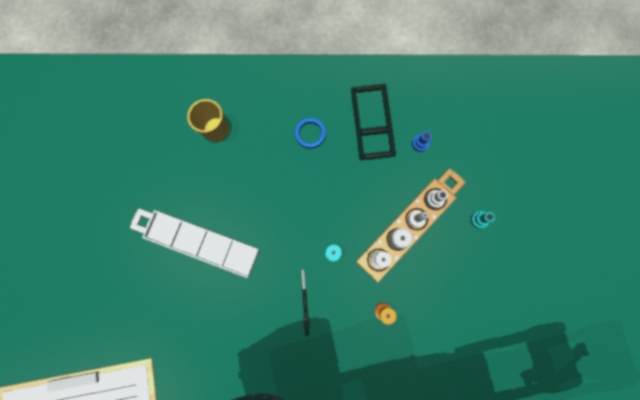

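View pics/wrist0.png

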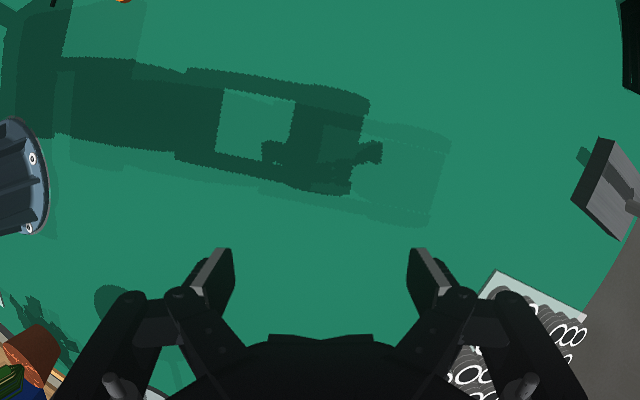

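The row counted from the stand's tab end, at about (452,182) in the top view, is adaptor, spigot, knob, spool. The tray's tab is at (141,220). I'll enlarge both for measuring.

```bash
python3 - <<'E'
import cv2
a=cv2.imread("pics/top0.png")
cv2.imwrite("pics/c1.png",cv2.resize(a[160:290,345:475],None,fx=4.6,fy=4.6,interpolation=cv2.INTER_CUBIC))
cv2.imwrite("pics/c2.png",cv2.resize(a[195:290,120:270],None,fx=5,fy=5,interpolation=cv2.INTER_CUBIC))
s=cv2.imread("pics/scene0.png")
cv2.imwrite("pics/c3.png",cv2.resize(s[125:260,180:320],None,fx=4.4,fy=4.4,interpolation=cv2.INTER_CUBIC))
E
```

```text
(no output)
```

View pics/c1.png

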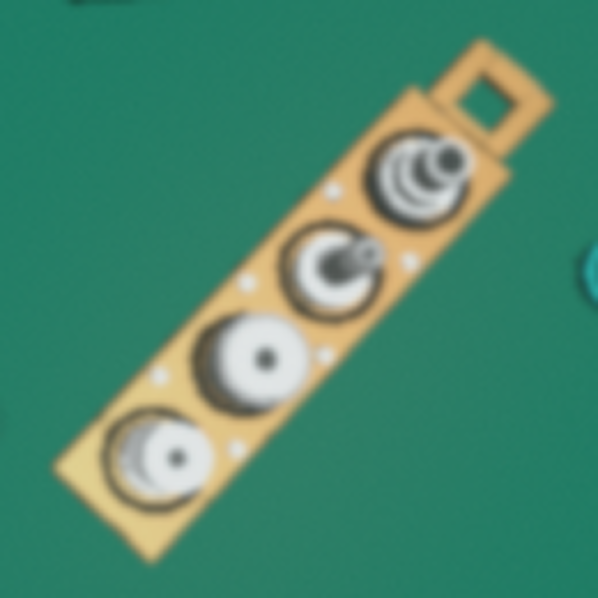

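View pics/c2.png

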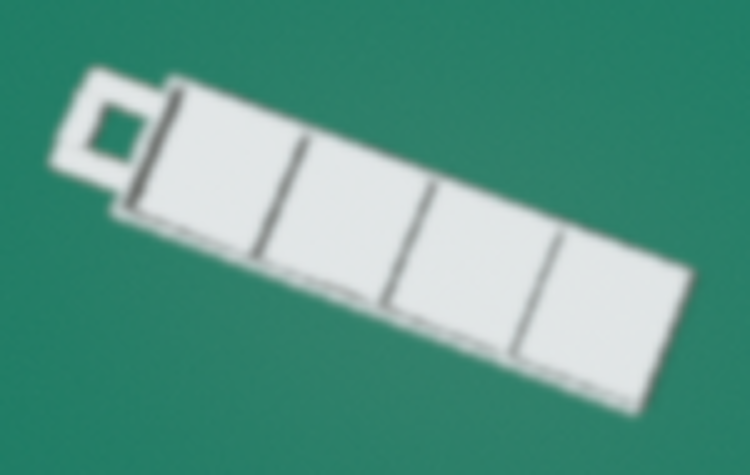

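View pics/c3.png

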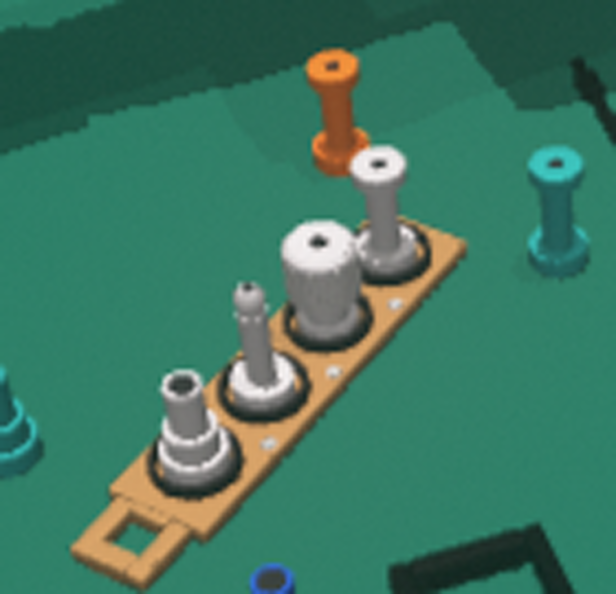

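```bash
cat > h.py <<'E'
from bench import robot
import numpy as np, cv2
from scipy.optimize import least_squares
def proj(X,c):
    p=np.asarray(X)@c["R"].T+c["t"]; return np.c_[c["fx"]*p[:,0]/p[:,2]+c["cx"],c["fy"]*p[:,1]/p[:,2]+c["cy"]]
def ray(uv,z,c):
    d=np.linalg.inv(c["R"])@np.array([(uv[0]-c["cx"])/c["fx"],(uv[1]-c["cy"])/c["fy"],1]); o=-c["R"].T@c["t"]
    return (o+d*(z-o[2])/d[2])
def up(p,s,off): return (np.array(p,float)+.5)/s-.5+np.array(off)
E
python3 - <<'E'
from h import *
c=robot.get_image("top"); print("cam",-c["R"].T@c["t"])
def fit(pts,hx,hy,z):
    L=np.array([[hx,hy],[hx,-hy],[-hx,-hy],[-hx,hy]])
    W=lambda p:np.c_[p[0]+L[:,0]*np.cos(p[2])-L[:,1]*np.sin(p[2]),p[1]+L[:,0]*np.sin(p[2])+L[:,1]*np.cos(p[2]),np.full(4,z)]
    w=np.array([ray(q,z,c)[:2] for q in pts]); m=w.mean(0); e=w[:2].mean(0)-w[2:].mean(0)
    r=least_squares(lambda p:(proj(W(p),c)-pts).ravel(),[*m,np.arctan2(e[1],e[0])])
    print(r.x,np.round(r.fun,2)); return r.x
s=fit(up([(415,87),(512,175),(152,563),(54,467)],4.6,(345,160)),125,31,10)
t=fit(up([(112,212),(175,75),(693,270),(638,415)],5,(120,195)),121.5,31.5,16)
for n,f in(("stand",s),("tray",t)):
    for x in(90,30,-30,-90): print(n,x,np.round([f[0]+x*np.cos(f[2]),f[1]+x*np.sin(f[2])],1))
for n,q,z in(("adaptor",(451,160),68),("spigot",(369,251),84),("knob",(265,359),69),("spool",(178,457),80)):
    print(n,ray(up(q,4.6,(345,160)),z,c).round(1))
for n,q in(("orange top",(388,316)),("cyan spool",(334,253)),("turq adaptor",(488,216)),("blue ad",(426,136))): print(n,ray(q,65,c).round())
print("frame corners",[ray(q,18,c)[:2].round() for q in((351,88),(385,85),(395,157),(360,159))],"tape",ray((310,133),16,c).round(),"cup",ray((205,116),85,c).round())
print("scene check",proj([[s[0]+x*np.cos(s[2]),s[1]+x*np.sin(s[2]),10] for x in(90,30,-30,-90)],robot.get_image("scene")).round(1))
E
```

```text
cam [466.38467798 -45.2070447  815.60531774]
[ 537.34764284 -216.36587171   -0.75880724] [-0.08 -0.36  0.46 -0.02 -0.05  0.21 -0.32  0.13]
[502.07872271 224.38801532   1.22934543] [ 0.26 -0.01 -0.21  0.03  0.06  0.27 -0.12 -0.28]
stand 90 [ 602.7 -278.3]
stand 30 [ 559.1 -237. ]
stand -30 [ 515.6 -195.7]
stand -90 [ 472.  -154.4]
tray 90 [532.2 309.2]
tray 30 [512.1 252.7]
tray -30 [492.  196.1]
tray -90 [471.9 139.6]
adaptor [ 602.9 -277.6   68. ]
spigot [ 560.4 -236.5   84. ]
knob [ 515.1 -194.5   69. ]
spool [ 472.9 -155.    80. ]
orange top [ 365. -165.   65.]
cyan spool [483. -60.  65.]
turq adaptor [ 561. -367.   65.]
blue ad [ 726. -249.   65.]
frame corners [array([854., -97.]), array([ 862., -173.]), array([ 694., -193.]), array([ 689., -116.])] tape [748.  -6.  16.] cup [759. 208.  85.]
scene check [[223.5 230.4]
 [239.1 213.8]
 [253.6 198.2]
 [267.3 183.6]]
```

Fits agree to about 1 mm. Next, a planner that only prints rounded row values from the current pose to a target.

```bash
cat > plan.py <<'E'
import sys
from h import *
# plan.py x y z yaw(of tool y) nrows
x,y,z,yaw,n=[float(v) for v in sys.argv[1:6]]; n=int(n)
s=robot.observe(); R=s["tcp_rot"]; p=s["ee_pos"].copy(); a=np.arctan2(R[1,1],R[0,1])
print("from",p.round(1),round(a,3),"gap",round(s["finger_gap"],3),"F",s["ft_force"].round(1),"t",s["time"])
tgt=np.array([x,y,z]); p0=p.copy(); a0=a; T=[];U=[]
d=(yaw-a0+np.pi)%(2*np.pi)-np.pi
for i in range(n):
    f=(i+1)/n
    w=p0+(tgt-p0)*f-p
    ax=np.array([-np.sin(a),np.cos(a),0])  # tool y = (cos a, sin a); tool x = y x z, z=(0,0,-1)
    ty=np.array([np.cos(a),np.sin(a),0]); tx=np.cross(ty,[0,0,-1.])
    t=np.round(np.array([w@tx,w@ty,-w[2]])/10,1); T.append(t.tolist())
    u=round(-(a0+d*f-a),2); U.append([0,0,u])
    p=p+10*(tx*t[0]+ty*t[1])+np.array([0,0,-10*t[2]]); a=a-u
for i in range(0,n,5): print('"travel":%s,"turn":%s'%(str(T[i:i+5]).replace("-0.0","0").replace("0.0","0").replace(" ",""),str(U[i:i+5]).replace(" ","").replace("-0.0]","0]").replace("0.0]","0]")))
E
python3 plan.py 602.8 -278 150 0.812 15; python3 -m pendant '{"travel":[[0,0,0],[0,0,0],[0,0,0],[0,0,0],[0,0,0]],"turn":[[0,0,-0.18],[0,0,-0.18],[0,0,-0.18],[0,0,-0.18],[0,0,-0.18]],"fingers":[8.5,8.5,8.5,8.5,8.5]}' 40; python3 plan.py 602.8 -278 150 0.812 10
```

```text
from [ 251.5 -516.8  230.9] -1.118 gap 1.001 F [ 0.  -0.2  0.6] t 0.25
"travel":[[2.8,-0.4,0.5],[2.8,0,0.6],[2.9,0.3,0.5],[2.7,0.7,0.6],[2.7,1.0,0.5]],"turn":[[0,0,np.float64(-0.13)],[0,0,np.float64(-0.13)],[0,0,np.float64(-0.13)],[0,0,np.float64(-0.12)],[0,0,np.float64(-0.13)]]
"travel":[[2.4,1.3,0.5],[2.3,1.7,0.6],[2.1,1.9,0.5],[1.8,2.2,0.6],[1.5,2.4,0.5]],"turn":[[0,0,np.float64(-0.13)],[0,0,np.float64(-0.13)],[0,0,np.float64(-0.13)],[0,0,np.float64(-0.13)],[0,0,np.float64(-0.13)]]
"travel":[[1.1,2.6,0.5],[0.9,2.7,0.6],[0.5,2.8,0.5],[0.1,2.8,0.5],[-0.3,2.8,0.6]],"turn":[[0,0,np.float64(-0.13)],[0,0,np.float64(-0.12)],[0,0,np.float64(-0.13)],[0,0,np.float64(-0.13)],[0,0,np.float64(-0.13)]]
time: 0.88
ee_pos: [251.5, -516.9, 231.1]
tcp_rot: [[0.21, 0.978, -0.0], [0.978, -0.21, 0.0], [0.0, -0.0, -1.0]]
ft_force: [-0.2, 0.1, -0.4]
finger_gap: 0.992
from [ 251.5 -516.9  231.1] -0.212 gap 0.992 F [-0.2  0.1 -0.4] t 0.875
"travel":[[3.1,2.9,0.8],[2.7,3.3,0.8],[2.5,3.4,0.8],[2.0,3.8,0.8],[1.7,3.9,0.9]],"turn":[[0,0,np.float64(-0.1)],[0,0,np.float64(-0.1)],[0,0,np.float64(-0.11)],[0,0,np.float64(-0.1)],[0,0,np.float64(-0.1)]]
"travel":[[1.2,4.0,0.8],[0.9,4.2,0.8],[0.3,4.2,0.8],[0,4.3,0.8],[-0.5,4.2,0.8]],"turn":[[0,0,np.float64(-0.1)],[0,0,np.float64(-0.11)],[0,0,np.float64(-0.1)],[0,0,np.float64(-0.1)],[0,0,np.float64(-0.1)]]
```

```bash
sed -i 's/u=round(-(a0+d\*f-a),2)/u=float(round(-(a0+d*f-a),2))/' plan.py
python3 -m pendant '{"travel":[[3.1,2.9,0.8],[2.7,3.3,0.8],[2.5,3.4,0.8],[2.0,3.8,0.8],[1.7,3.9,0.9]],"turn":[[0,0,-0.1],[0,0,-0.1],[0,0,-0.11],[0,0,-0.1],[0,0,-0.1]],"fingers":[8.5,8.5,8.5,8.5,8.5]}'
python3 -m pendant '{"travel":[[1.2,4.0,0.8],[0.9,4.2,0.8],[0.3,4.2,0.8],[0,4.3,0.8],[-0.5,4.2,0.8]],"turn":[[0,0,-0.1],[0,0,-0.11],[0,0,-0.1],[0,0,-0.1],[0,0,-0.1]],"fingers":[8.5,8.5,8.5,8.5,8.5]}'
python3 plan.py 602.8 -278 41.3 0.812 5
```

```text
time: 1.5
ee_pos: [429.1, -397.4, 190.1]
tcp_rot: [[-0.291, 0.957, 0.0], [0.957, 0.291, -0.0], [-0.0, 0.0, -1.0]]
ft_force: [-0.2, -0.1, 0.7]
finger_gap: 0.993
time: 2.12
ee_pos: [605.4, -279.4, 149.9]
tcp_rot: [[-0.721, 0.693, -0.0], [0.693, 0.721, 0.0], [0.0, -0.0, -1.0]]
ft_force: [0.1, -0.1, -0.4]
finger_gap: 0.994
from [ 605.4 -279.4  149.9] 0.805 gap 0.994 F [ 0.1 -0.1 -0.4] t 2.125
"travel":[[0.1,0,2.2],[0,0,2.1],[0.1,0,2.2],[0,-0.1,2.2],[0.1,0,2.2]],"turn":[[0,0,0],[0,0,0],[0,0,0],[0,0,-0.01],[0,0,0]]
```

```bash
python3 - <<'E'
from h import *
d=robot.get_image("wrist"); cv2.imwrite("pics/w1.png",d["image"][:,:,::-1]); print(robot.observe()["ee_pos"])
E
```

```text
[ 608.44865923 -275.54616109  148.64324498]
```

View pics/w1.png

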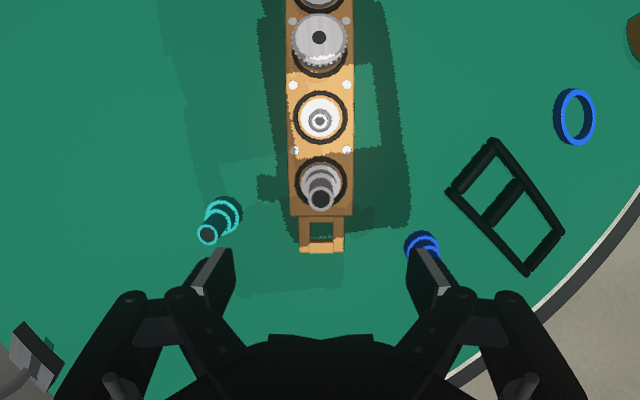

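The wrist view shows the row centred at column ~320 between the open jaws, with the adaptor top at (320,195). The pose is still settling, so I'll plan from here.

```bash
python3 plan.py 602.8 -278 85 0.812 5
```

```text
from [ 608.4 -275.5  148.6] 0.812 gap 0.998 F [-1.8  4.  -0.2] t 2.175
"travel":[[0,-0.1,1.3],[0.1,-0.1,1.2],[0,-0.1,1.3],[0.1,-0.2,1.3],[0,-0.1,1.3]],"turn":[[0,0,0],[0,0,0],[0,0,0],[0,0,0],[0,0,0]]
```

```bash
python3 -m pendant '{"travel":[[0.2,-0.6,2],[0,0,2],[0,0,2.3],[0,0,0],[0,0,0]],"turn":[[0,0,0],[0,0,0],[0,0,0],[0,0,0],[0,0,0]],"fingers":[8.5,8.5,8.5,8.5,8.5]}'
python3 plan.py 602.8 -278 41.3 0.812 3
```

```text
time: 2.8
ee_pos: [598.9, -283.7, 87.7]
tcp_rot: [[-0.718, 0.696, 0.0], [0.696, 0.718, -0.0], [-0.0, 0.0, -1.0]]
ft_force: [0.0, -0.1, -1.0]
finger_gap: 0.994
from [ 598.9 -283.7   87.7] 0.801 gap 0.994 F [ 0.  -0.1 -1. ] t 2.8
"travel":[[0,0.2,1.5],[0.1,0.3,1.6],[0,0.2,1.5]],"turn":[[0,0,0],[0,0,-0.01],[0,0,0]]
```

```bash
python3 -m pendant '{"travel":[[0.1,0.7,1.2],[0,0,1.7],[0,0,1.7],[0,0,0],[0,0,0]],"turn":[[0,0,-0.01],[0,0,0],[0,0,0],[0,0,0],[0,0,0]],"fingers":[8.5,8.5,8.5,8.5,8.5]}'
python3 plan.py 602.8 -278 41.3 0.812 3
```

```text
time: 3.42
ee_pos: [602.9, -277.6, 41.1]
tcp_rot: [[-0.726, 0.688, -0.0], [0.688, 0.726, 0.0], [0.0, -0.0, -1.0]]
ft_force: [0.1, -0.4, -0.3]
finger_gap: 0.994
from [ 602.9 -277.6   41.1] 0.812 gap 0.994 F [ 0.1 -0.4 -0.3] t 3.425
"travel":[[0,0,0],[0,0,0],[0,0,0]],"turn":[[0,0,0],[0,0,0],[0,0,0]]
```

Well aligned; close at 40 N.

```bash
python3 -m pendant '{"travel":[[0,0,0],[0,0,0],[0,0,0],[0,0,0],[0,0,0]],"turn":[[0,0,0],[0,0,0],[0,0,0],[0,0,0],[0,0,0]],"fingers":[3,2.4,1.5,1.5,1.5]}' 40;python3 -m pendant '{"travel":[[0,0,0],[0,0,0],[0,0,-0.5],[0,0,-1],[0,0,-1]],"turn":[[0,0,0],[0,0,0],[0,0,0],[0,0,0],[0,0,0]],"fingers":[1.5,1.5,1.5,1.5,1.5]}'; python3 plan.py 602.8 -278 150 0.812 3
```

```text
time: 4.05
ee_pos: [603.1, -277.6, 41.6]
tcp_rot: [[-0.726, 0.688, 0.0], [0.688, 0.726, -0.0], [-0.0, 0.0, -1.0]]
ft_force: [-0.5, 1.4, 1.1]
finger_gap: 0.218
time: 4.68
ee_pos: [602.9, -277.6, 67.0]
tcp_rot: [[-0.726, 0.688, 0.0], [0.688, 0.726, -0.0], [-0.0, -0.0, -1.0]]
ft_force: [-0.3, 0.1, -1.2]
finger_gap: 0.218
from [ 602.9 -277.6   67. ] 0.812 gap 0.218 F [-0.3  0.1 -1.2] t 4.675
"travel":[[0,0,-2.8],[0,0,-2.7],[0,0,-2.8]],"turn":[[0,0,0],[0,0,0],[0,0,0]]
```

```bash
python3 -m pendant '{"travel":[[0,0,-2.5],[0,0,-3],[0,0,-2.5],[0,0,0],[0,0,0]],"turn":[[0,0,0],[0,0,0],[0,0,0],[0,0,0],[0,0,0]],"fingers":[1.5,1.5,1.5,1.5,1.5]}'; python3 plan.py 532.2 309.2 150 -0.3415 15
python3 - <<'E'
from h import *
d=robot.get_image("scene"); cv2.imwrite("pics/s1.png",cv2.resize(d["image"][60:260,130:370,::-1],None,fx=3,fy=3))
E
```

```text
time: 5.3
ee_pos: [602.4, -277.2, 145.5]
tcp_rot: [[-0.726, 0.688, -0.001], [0.688, 0.726, 0.001], [0.001, -0.0, -1.0]]
ft_force: [-0.1, -0.8, -0.7]
finger_gap: 0.221
from [ 602.4 -277.2  145.5] 0.812 gap 0.221 F [-0.1 -0.8 -0.7] t 5.3
"travel":[[3.0,2.5,0],[3.3,2.3,-0.1],[3.3,2.0,0],[3.5,1.8,0],[3.7,1.4,-0.1]],"turn":[[0,0,0.08],[0,0,0.07],[0,0,0.08],[0,0,0.08],[0,0,0.07]]
"travel":[[3.7,1.2,0],[3.9,1.0,0],[3.9,0.6,0],[3.9,0.2,-0.1],[3.9,0.1,0]],"turn":[[0,0,0.08],[0,0,0.08],[0,0,0.08],[0,0,0.07],[0,0,0.08]]
"travel":[[4.0,-0.4,0],[3.8,-0.6,-0.1],[3.9,-0.9,0],[3.7,-1.1,0],[3.7,-1.5,-0.1]],"turn":[[0,0,0.08],[0,0,0.07],[0,0,0.08],[0,0,0.08],[0,0,0.07]]
```

View pics/s1.png

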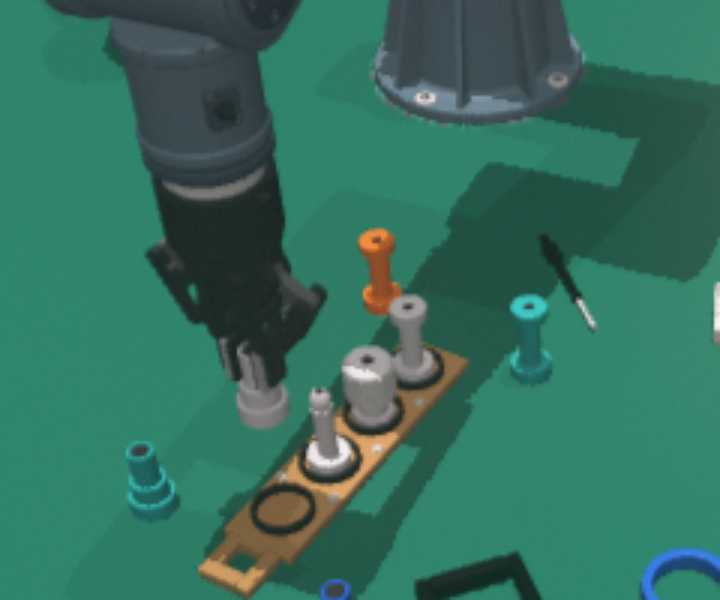

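The adaptor is held upright, clear of its empty collar. Carry it across.

```bash
python3 -m pendant '{"travel":[[3.0,2.5,0],[3.3,2.3,-0.1],[3.3,2.0,0],[3.5,1.8,0],[3.7,1.4,-0.1]],"turn":[[0,0,0.08],[0,0,0.07],[0,0,0.08],[0,0,0.08],[0,0,0.07]],"fingers":[1.5,1.5,1.5,1.5,1.5]}'
python3 -m pendant '{"travel":[[3.7,1.2,0],[3.9,1.0,0],[3.9,0.6,0],[3.9,0.2,-0.1],[3.9,0.1,0]],"turn":[[0,0,0.08],[0,0,0.08],[0,0,0.08],[0,0,0.07],[0,0,0.08]],"fingers":[1.5,1.5,1.5,1.5,1.5]}'
python3 -m pendant '{"travel":[[4.0,-0.4,0],[3.8,-0.6,-0.1],[3.9,-0.9,0],[3.7,-1.1,0],[3.7,-1.5,-0.1]],"turn":[[0,0,0.08],[0,0,0.07],[0,0,0.08],[0,0,0.08],[0,0,0.07]],"fingers":[1.5,1.5,1.5,1.5,1.5]}'
python3 -m pendant '{"travel":[[0,0,0],[0,0,0],[0,0,0],[0,0,1],[0,0,1]],"turn":[[0,0,0],[0,0,0],[0,0,0],[0,0,0],[0,0,0]],"fingers":[1.5,1.5,1.5,1.5,1.5]}'
python3 plan.py 532.2 309.2 70 -0.3415 1
```

```text
time: 5.98
ee_pos: [577.9, -80.7, 146.6]
tcp_rot: [[-0.416, 0.909, -0.003], [0.909, 0.416, 0.001], [0.002, -0.002, -1.0]]
ft_force: [0.5, -0.7, -0.5]
finger_gap: 0.216
time: 6.6
ee_pos: [555.3, 114.4, 147.8]
tcp_rot: [[-0.039, 0.999, -0.002], [0.999, 0.039, 0.0], [0.0, -0.002, -1.0]]
ft_force: [0.9, 0.7, -0.5]
finger_gap: 0.214
time: 7.22
ee_pos: [531.9, 309.8, 149.5]
tcp_rot: [[0.334, 0.943, -0.003], [0.943, -0.334, -0.001], [-0.002, -0.002, -1.0]]
ft_force: [-0.1, -0.5, -0.5]
finger_gap: 0.219
time: 7.85
ee_pos: [533.1, 308.2, 130.5]
tcp_rot: [[0.332, 0.943, -0.0], [0.943, -0.332, -0.0], [-0.0, -0.0, -1.0]]
ft_force: [0.0, 0.5, -1.4]
finger_gap: 0.222
from [533.1 308.2 130.5] -0.339 gap 0.222 F [ 0.   0.5 -1.4] t 7.85
"travel":[[0.1,-0.1,6.0]],"turn":[[0,0,0]]
```

```bash
python3 -m pendant '{"travel":[[0.1,-0.1,2.5],[0,0,3],[0,0,3],[0,0,0.5],[0,0,0]],"turn":[[0,0,0],[0,0,0],[0,0,0],[0,0,0],[0,0,0]],"fingers":[1.5,1.5,1.5,1.5,1.5]}'
python3 -m pendant '{"travel":[[0,0,0],[0,0,0.2],[0,0,0.2],[0,0,0],[0,0,0]],"turn":[[0,0,0],[0,0,0],[0,0,0],[0,0,0],[0,0,0]],"fingers":[1.5,1.5,1.5,1.5,1.5]}'
python3 - <<'E'
from h import *
for n in("top","scene"):
    d=robot.get_image(n); y,x=((190,110) if n=="top" else (130,350)); cv2.imwrite(f"pics/{n}2.png",cv2.resize(d["image"][y:y+110,x:x+150,::-1],None,fx=5,fy=5))
E
```

```text
time: 8.48
ee_pos: [532.4, 310.1, 41.2]
tcp_rot: [[0.332, 0.943, -0.0], [0.943, -0.332, -0.0], [-0.0, -0.0, -1.0]]
ft_force: [1.0, 0.0, -1.0]
finger_gap: 0.221
time: 9.1
ee_pos: [532.4, 310.2, 37.3]
tcp_rot: [[0.332, 0.943, 0.0], [0.943, -0.332, 0.0], [0.0, 0.0, -1.0]]
ft_force: [-0.5, 0.4, -1.5]
finger_gap: 0.216
```

View pics/scene2.png

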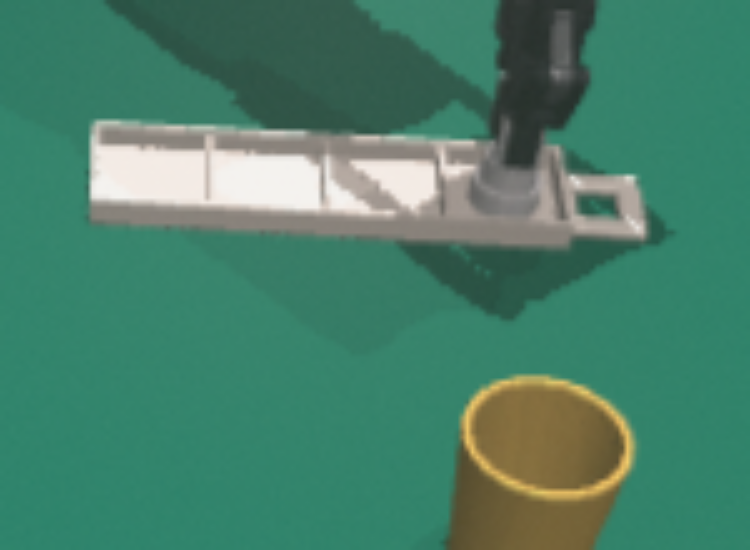

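View pics/top2.png

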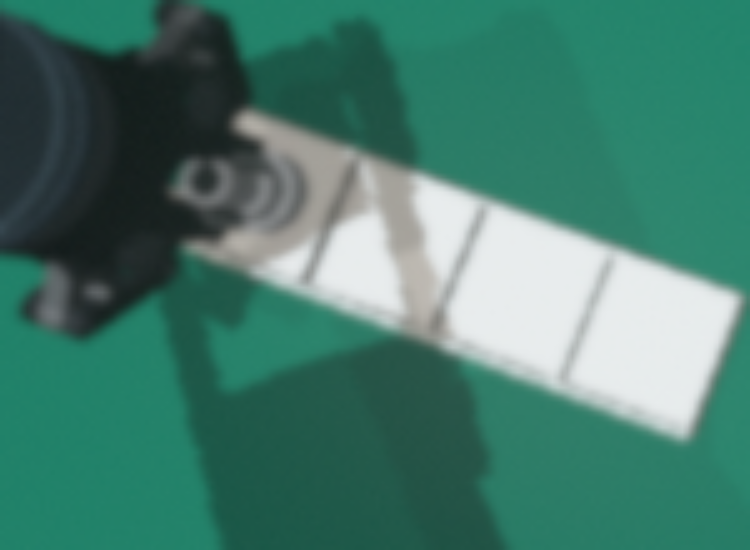

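The adaptor is centred in compartment 1, its base at about (505,195) in the scene crop. I'll lower the last 3 mm slowly.

```bash
python3 -m pendant '{"travel":[[0,0,0.1],[0,0,0.1],[0,0,0.1],[0,0,0],[0,0,0]],"turn":[[0,0,0],[0,0,0],[0,0,0],[0,0,0],[0,0,0]],"fingers":[1.5,1.5,1.5,1.5,1.5]}'
```

```text
time: 9.82
ee_pos: [532.5, 310.3, 34.6]
tcp_rot: [[0.332, 0.943, 0.0], [0.943, -0.332, 0.0], [0.0, 0.0, -1.0]]
ft_force: [-1.4, -0.4, 3.0]
finger_gap: 0.219
```

```bash
python3 -m pendant '{"travel":[[0,0,0],[0,0,0],[0,0,0],[0,0,0],[0,0,0]],"turn":[[0,0,0],[0,0,0],[0,0,0],[0,0,0],[0,0,0]],"fingers":[2.3,2.6,3,3.6,4.5]}'
python3 -m pendant '{"travel":[[0,0,-1],[0,0,-3],[0,0,-5],[0,0,-3],[0,0,0]],"turn":[[0,0,0],[0,0,0],[0,0,0],[0,0,0],[0,0,0]],"fingers":[4.5,4.5,6,8.5,8.5]}'
python3 - <<'E'
from h import *
d=robot.get_image("scene"); y,x=((130,350)); cv2.imwrite(f"pics/s3.png",cv2.resize(d["image"][y:y+110,x:x+150,::-1],None,fx=5,fy=5))
E
python3 plan.py 559.8 -236.8 130 0.812 15
```

```text
time: 10.45
ee_pos: [532.4, 310.2, 34.3]
tcp_rot: [[0.332, 0.943, 0.0], [0.943, -0.332, 0.0], [0.0, 0.0, -1.0]]
ft_force: [-0.7, -0.8, -0.4]
finger_gap: 0.53
time: 11.08
ee_pos: [534.7, 311.1, 158.6]
tcp_rot: [[0.331, 0.943, 0.007], [0.943, -0.331, 0.002], [0.005, 0.006, -1.0]]
ft_force: [-0.6, 1.1, 0.5]
finger_gap: 0.993
from [533.3 310.6 156.2] -0.338 gap 0.998 F [ 0.4 -0.7  0.2] t 11.125
"travel":[[-3.4,1.4,0.2],[-3.5,1.1,0.1],[-3.5,0.8,0.2],[-3.6,0.6,0.2],[-3.7,0.3,0.2]],"turn":[[0,0,-0.08],[0,0,-0.07],[0,0,-0.08],[0,0,-0.08],[0,0,-0.07]]
"travel":[[-3.6,0,0.1],[-3.7,-0.3,0.2],[-3.6,-0.5,0.2],[-3.5,-0.8,0.2],[-3.5,-1.1,0.1]],"turn":[[0,0,-0.08],[0,0,-0.08],[0,0,-0.07],[0,0,-0.08],[0,0,-0.08]]
"travel":[[-3.4,-1.4,0.2],[-3.3,-1.6,0.2],[-3.1,-1.9,0.2],[-3.0,-2.1,0.1],[-2.9,-2.3,0.2]],"turn":[[0,0,-0.07],[0,0,-0.08],[0,0,-0.08],[0,0,-0.07],[0,0,-0.08]]
```

View pics/s3.png

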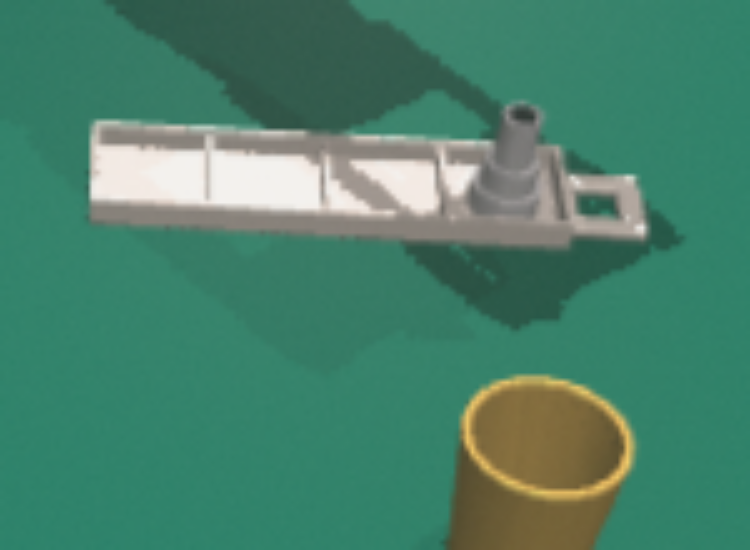

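The adaptor stands upright in compartment 1. Now the spigot.

```bash
python3 -m pendant '{"travel":[[-3.4,1.4,0.2],[-3.5,1.1,0.1],[-3.5,0.8,0.2],[-3.6,0.6,0.2],[-3.7,0.3,0.2]],"turn":[[0,0,-0.08],[0,0,-0.07],[0,0,-0.08],[0,0,-0.08],[0,0,-0.07]],"fingers":[8.5,8.5,8.5,8.5,8.5]}'
python3 -m pendant '{"travel":[[-3.6,0,0.1],[-3.7,-0.3,0.2],[-3.6,-0.5,0.2],[-3.5,-0.8,0.2],[-3.5,-1.1,0.1]],"turn":[[0,0,-0.08],[0,0,-0.08],[0,0,-0.07],[0,0,-0.08],[0,0,-0.08]],"fingers":[8.5,8.5,8.5,8.5,8.5]}'
python3 -m pendant '{"travel":[[-3.4,-1.4,0.2],[-3.3,-1.6,0.2],[-3.1,-1.9,0.2],[-3.0,-2.1,0.1],[-2.9,-2.3,0.2]],"turn":[[0,0,-0.07],[0,0,-0.08],[0,0,-0.08],[0,0,-0.07],[0,0,-0.08]],"fingers":[8.5,8.5,8.5,8.5,8.5]}'
python3 -m pendant '{"travel":[[0,0,0],[0,0,0.8],[0,0,0.8],[0,0,0],[0,0,0]],"turn":[[0,0,0],[0,0,0],[0,0,0],[0,0,0],[0,0,0]],"fingers":[8.5,8.5,8.5,8.5,8.5]}'
python3 plan.py 559.8 -236.8 31.3 0.812 1
```

```text
time: 11.75
ee_pos: [540.2, 126.3, 143.6]
tcp_rot: [[-0.045, 0.999, -0.003], [0.999, 0.045, -0.0], [0.0, -0.003, -1.0]]
ft_force: [0.3, 0.0, 0.6]
finger_gap: 0.994
time: 12.38
ee_pos: [548.9, -55.2, 135.5]
tcp_rot: [[-0.421, 0.907, -0.003], [0.907, 0.421, 0.001], [0.002, -0.002, -1.0]]
ft_force: [-0.1, -0.2, -1.0]
finger_gap: 0.991
time: 13.0
ee_pos: [557.8, -238.1, 126.4]
tcp_rot: [[-0.727, 0.686, -0.003], [0.686, 0.727, 0.002], [0.003, -0.0, -1.0]]
ft_force: [-0.3, 0.1, 0.3]
finger_gap: 0.994
time: 13.62
ee_pos: [559.0, -237.0, 112.3]
tcp_rot: [[-0.726, 0.687, -0.0], [0.687, 0.726, 0.0], [0.0, -0.0, -1.0]]
ft_force: [0.4, -0.8, 0.6]
finger_gap: 0.996
from [ 559.  -237.   112.3] 0.813 gap 0.996 F [ 0.4 -0.8  0.6] t 13.625
"travel":[[0,0.1,8.1]],"turn":[[0,0,0]]
```

```bash
python3 -m pendant '{"travel":[[0,0.1,2.1],[0,0,2.5],[0,0,2.5],[0,0,1],[0,0,0]],"turn":[[0,0,0],[0,0,0],[0,0,0],[0,0,0],[0,0,0]],"fingers":[8.5,8.5,8.5,8.5,8.5]}'
python3 -m pendant '{"travel":[[0,0,0],[0,0,0],[0,0,0],[0,0,0],[0,0,0]],"turn":[[0,0,0],[0,0,0],[0,0,0],[0,0,0],[0,0,0]],"fingers":[4,2.4,1.9,1,1]}' 35;python3 -m pendant '{"travel":[[0,0,0],[0,0,0],[0,0,0],[0,0,-1],[0,0,-1.5]],"turn":[[0,0,0],[0,0,0],[0,0,0],[0,0,0],[0,0,0]],"fingers":[1,1,1,1,1]}'
python3 -m pendant '{"travel":[[0,0,-3],[0,0,-3],[0,0,-2.5],[0,0,-1],[0,0,0]],"turn":[[0,0,0],[0,0,0],[0,0,0],[0,0,0],[0,0,0]],"fingers":[1,1,1,1,1]}'
python3 - <<'E'
from h import *
d=robot.get_image("scene"); cv2.imwrite("pics/s4.png",cv2.resize(d["image"][60:260,130:370,::-1],None,fx=3,fy=3))
E
python3 plan.py 511.8 252.8 150 -0.3415 15
```

```text
time: 14.25
ee_pos: [559.5, -236.6, 31.1]
tcp_rot: [[-0.726, 0.688, -0.001], [0.688, 0.726, 0.0], [0.001, -0.0, -1.0]]
ft_force: [-0.8, -0.6, 0.4]
finger_gap: 0.996
time: 14.88
ee_pos: [559.8, -237.0, 31.7]
tcp_rot: [[-0.726, 0.688, 0.0], [0.688, 0.726, -0.0], [-0.0, 0.0, -1.0]]
ft_force: [-0.4, -0.7, 2.7]
finger_gap: 0.173
time: 15.5
ee_pos: [559.0, -236.5, 56.2]
tcp_rot: [[-0.726, 0.688, -0.001], [0.688, 0.726, 0.001], [0.002, -0.0, -1.0]]
ft_force: [-0.1, 1.1, -1.0]
finger_gap: 0.174
time: 16.12
ee_pos: [559.9, -237.1, 152.1]
tcp_rot: [[-0.726, 0.688, 0.001], [0.688, 0.726, -0.001], [-0.002, 0.0, -1.0]]
ft_force: [-1.1, -0.3, -0.8]
finger_gap: 0.175
from [ 559.4 -236.7  150.9] 0.812 gap 0.176 F [-0.1 -0.3 -1.1] t 16.175
"travel":[[2.5,2.1,0],[2.6,2.0,0],[2.8,1.8,0],[2.9,1.5,0],[3.0,1.3,0]],"turn":[[0,0,0.08],[0,0,0.07],[0,0,0.08],[0,0,0.08],[0,0,0.07]]
"travel":[[3.1,1.1,0],[3.2,0.8,0],[3.2,0.6,0],[3.2,0.3,0.1],[3.3,0,0]],"turn":[[0,0,0.08],[0,0,0.08],[0,0,0.08],[0,0,0.07],[0,0,0.08]]
"travel":[[3.3,-0.1,0],[3.2,-0.5,0],[3.3,-0.6,0],[3.1,-1.0,0],[3.1,-1.1,0]],"turn":[[0,0,0.08],[0,0,0.07],[0,0,0.08],[0,0,0.08],[0,0,0.07]]
```

View pics/s4.png

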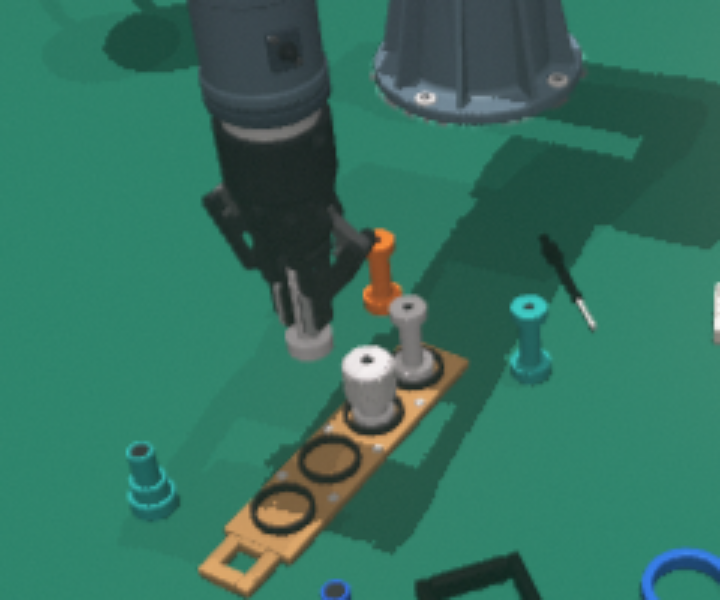

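The spigot is held upright, its base at (310,340). Carry it.

```bash
python3 -m pendant '{"travel":[[2.5,2.1,0],[2.6,2.0,0],[2.8,1.8,0],[2.9,1.5,0],[3.0,1.3,0]],"turn":[[0,0,0.08],[0,0,0.07],[0,0,0.08],[0,0,0.08],[0,0,0.07]],"fingers":[1,1,1,1,1]}'
python3 -m pendant '{"travel":[[3.1,1.1,0],[3.2,0.8,0],[3.2,0.6,0],[3.2,0.3,0.1],[3.3,0,0]],"turn":[[0,0,0.08],[0,0,0.08],[0,0,0.08],[0,0,0.07],[0,0,0.08]],"fingers":[1,1,1,1,1]}'
python3 -m pendant '{"travel":[[3.3,-0.1,0],[3.2,-0.5,0],[3.3,-0.6,0],[3.1,-1.0,0],[3.1,-1.1,0]],"turn":[[0,0,0.08],[0,0,0.07],[0,0,0.08],[0,0,0.08],[0,0,0.07]],"fingers":[1,1,1,1,1]}'
python3 -m pendant '{"travel":[[0,0,0],[0,0,0],[0,0,1],[0,0,1],[0,0,0]],"turn":[[0,0,0],[0,0,0],[0,0,0],[0,0,0],[0,0,0]],"fingers":[1,1,1,1,1]}'
python3 plan.py 511.8 252.8 30 -0.3415 1
```

```text
time: 16.8
ee_pos: [542.8, -72.2, 149.6]
tcp_rot: [[-0.416, 0.909, -0.003], [0.909, 0.416, 0.001], [0.002, -0.002, -1.0]]
ft_force: [-0.7, 1.6, 0.5]
finger_gap: 0.181
time: 17.42
ee_pos: [526.2, 90.2, 148.7]
tcp_rot: [[-0.039, 0.999, -0.003], [0.999, 0.039, 0.0], [0.0, -0.003, -1.0]]
ft_force: [0.5, 0.4, -0.7]
finger_gap: 0.182
time: 18.05
ee_pos: [511.2, 253.6, 148.6]
tcp_rot: [[0.334, 0.943, -0.003], [0.943, -0.334, -0.001], [-0.002, -0.002, -1.0]]
ft_force: [0.7, -0.9, -0.6]
finger_gap: 0.176
time: 18.68
ee_pos: [511.5, 252.0, 128.7]
tcp_rot: [[0.332, 0.943, -0.003], [0.943, -0.332, -0.001], [-0.002, -0.002, -1.0]]
ft_force: [-0.0, -0.5, -0.7]
finger_gap: 0.177
from [511.5 252.  128.7] -0.339 gap 0.177 F [-0.  -0.5 -0.7] t 18.675
"travel":[[0.1,0,9.9]],"turn":[[0,0,0]]
```

```bash
python3 -m pendant '{"travel":[[0,0,2.5],[0,0,3],[0,0,2.5],[0,0,1.7],[0,0,0]],"turn":[[0,0,0],[0,0,0],[0,0,0],[0,0,0],[0,0,0]],"fingers":[1,1,1,1,1]}'
python3 -m pendant '{"travel":[[0,0,0],[0,0,0.2],[0,0,0.1],[0,0,0],[0,0,0]],"turn":[[0,0,0],[0,0,0],[0,0,0],[0,0,0],[0,0,0]],"fingers":[1,1,1,1,1]}'
```

```text
time: 19.3
ee_pos: [511.5, 252.5, 32.1]
tcp_rot: [[0.332, 0.943, -0.003], [0.943, -0.332, -0.001], [-0.001, -0.002, -1.0]]
ft_force: [0.8, -0.8, -0.8]
finger_gap: 0.177
time: 19.92
ee_pos: [512.5, 252.9, 30.4]
tcp_rot: [[0.332, 0.943, 0.0], [0.943, -0.332, 0.0], [0.0, 0.0, -1.0]]
ft_force: [0.3, -0.6, -0.7]
finger_gap: 0.179
```

```bash
python3 -m pendant '{"travel":[[0,0,0.2],[0,0,0.1],[0,0,0.1],[0,0,0.1],[0,0,0]],"turn":[[0,0,0],[0,0,0],[0,0,0],[0,0,0],[0,0,0]],"fingers":[1,1,1,1,1]}'
python3 -m pendant '{"travel":[[0,0,0],[0,0,0.1],[0,0,0],[0,0,0],[0,0,0]],"turn":[[0,0,0],[0,0,0],[0,0,0],[0,0,0],[0,0,0]],"fingers":[1,1,1,1,1]}'
```

```text
time: 20.55
ee_pos: [512.4, 252.8, 25.2]
tcp_rot: [[0.332, 0.943, -0.0], [0.943, -0.332, -0.0], [-0.0, -0.0, -1.0]]
ft_force: [-0.1, -0.6, -0.5]
finger_gap: 0.175
time: 21.18
ee_pos: [512.6, 252.9, 24.6]
tcp_rot: [[0.332, 0.943, 0.0], [0.943, -0.332, 0.0], [0.0, 0.0, -1.0]]
ft_force: [-1.1, -0.8, 4.9]
finger_gap: 0.175
```

```bash
python3 -m pendant '{"travel":[[0,0,0],[0,0,0],[0,0,0],[0,0,0],[0,0,0]],"turn":[[0,0,0],[0,0,0],[0,0,0],[0,0,0],[0,0,0]],"fingers":[1.9,2.3,2.7,3.4,4.5]}'
python3 -m pendant '{"travel":[[0,0,-1],[0,0,-3],[0,0,-5],[0,0,-4],[0,0,0]],"turn":[[0,0,0],[0,0,0],[0,0,0],[0,0,0],[0,0,0]],"fingers":[4.5,4.5,6,8.5,8.5]}'
python3 - <<'E'
from h import *
d=robot.get_image("scene"); y,x=((130,350)); cv2.imwrite(f"pics/s5.png",cv2.resize(d["image"][y:y+110,x:x+150,::-1],None,fx=5,fy=5))
E
python3 plan.py 515.4 -195.1 140 0.812 15
```

```text
time: 21.8
ee_pos: [512.4, 252.8, 24.2]
tcp_rot: [[0.332, 0.943, -0.0], [0.943, -0.332, 0.0], [-0.0, -0.0, -1.0]]
ft_force: [-0.3, 0.1, -0.8]
finger_gap: 0.526
time: 22.42
ee_pos: [515.3, 253.7, 159.4]
tcp_rot: [[0.331, 0.943, 0.009], [0.943, -0.332, 0.002], [0.005, 0.007, -1.0]]
ft_force: [-0.5, 0.5, 0.1]
finger_gap: 0.996
from [513.8 253.2 156.8] -0.338 gap 0.998 F [ 0.2 -0.7 -0.2] t 22.475
"travel":[[-2.8,1.0,0.1],[-2.9,0.8,0.1],[-2.9,0.5,0.1],[-3.0,0.4,0.1],[-3.0,0.1,0.2]],"turn":[[0,0,-0.08],[0,0,-0.07],[0,0,-0.08],[0,0,-0.08],[0,0,-0.07]]
"travel":[[-3.0,-0.1,0.1],[-2.9,-0.4,0.1],[-3.0,-0.6,0.1],[-2.9,-0.8,0.1],[-2.8,-1.0,0.1]],"turn":[[0,0,-0.08],[0,0,-0.08],[0,0,-0.07],[0,0,-0.08],[0,0,-0.08]]
"travel":[[-2.7,-1.2,0.1],[-2.6,-1.5,0.1],[-2.5,-1.6,0.2],[-2.4,-1.8,0.1],[-2.2,-2.0,0.1]],"turn":[[0,0,-0.07],[0,0,-0.08],[0,0,-0.08],[0,0,-0.07],[0,0,-0.08]]
```

View pics/s5.png

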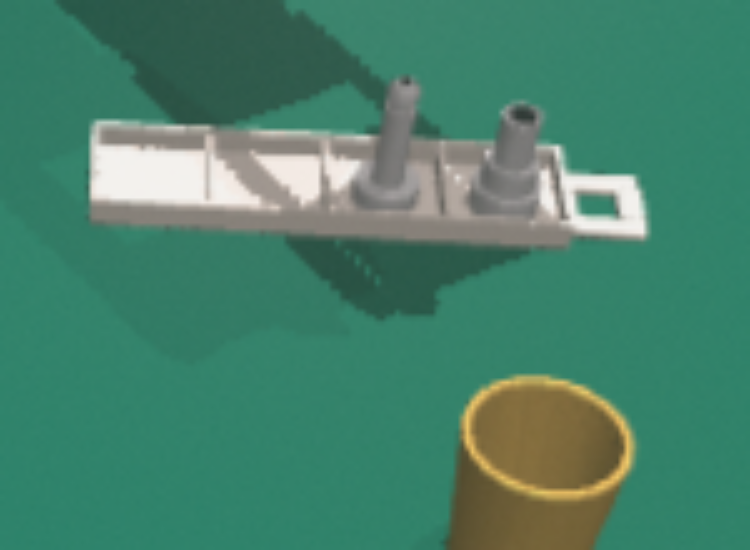

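The spigot stands in compartment 2. Now the knob.

```bash
python3 -m pendant '{"travel":[[-2.8,1.0,0.1],[-2.9,0.8,0.1],[-2.9,0.5,0.1],[-3.0,0.4,0.1],[-3.0,0.1,0.2]],"turn":[[0,0,-0.08],[0,0,-0.07],[0,0,-0.08],[0,0,-0.08],[0,0,-0.07]],"fingers":[8.5,8.5,8.5,8.5,8.5]}'
python3 -m pendant '{"travel":[[-3.0,-0.1,0.1],[-2.9,-0.4,0.1],[-3.0,-0.6,0.1],[-2.9,-0.8,0.1],[-2.8,-1.0,0.1]],"turn":[[0,0,-0.08],[0,0,-0.08],[0,0,-0.07],[0,0,-0.08],[0,0,-0.08]],"fingers":[8.5,8.5,8.5,8.5,8.5]}'
python3 -m pendant '{"travel":[[-2.7,-1.2,0.1],[-2.6,-1.5,0.1],[-2.5,-1.6,0.2],[-2.4,-1.8,0.1],[-2.2,-2.0,0.1]],"turn":[[0,0,-0.07],[0,0,-0.08],[0,0,-0.08],[0,0,-0.07],[0,0,-0.08]],"fingers":[8.5,8.5,8.5,8.5,8.5]}'
python3 -m pendant '{"travel":[[0,0,0],[0,0,1],[0,0,1],[0,0,0],[0,0,0]],"turn":[[0,0,0],[0,0,0],[0,0,0],[0,0,0],[0,0,0]],"fingers":[8.5,8.5,8.5,8.5,8.5]}'
python3 plan.py 515.4 -195.1 35.3 0.812 1
```

```text
time: 23.1
ee_pos: [512.2, 102.4, 147.0]
tcp_rot: [[-0.044, 0.999, -0.002], [0.999, 0.044, 0.0], [0.0, -0.002, -1.0]]
ft_force: [0.2, -0.1, -0.4]
finger_gap: 0.995
time: 23.72
ee_pos: [512.5, -47.0, 142.0]
tcp_rot: [[-0.421, 0.907, -0.002], [0.907, 0.421, 0.001], [0.002, -0.002, -1.0]]
ft_force: [0.4, 1.2, 0.3]
finger_gap: 0.994
time: 24.35
ee_pos: [513.2, -195.7, 135.8]
tcp_rot: [[-0.727, 0.686, -0.002], [0.686, 0.727, 0.002], [0.003, -0.0, -1.0]]
ft_force: [0.7, 0.5, 1.1]
finger_gap: 0.995
time: 24.98
ee_pos: [514.2, -194.8, 117.2]
tcp_rot: [[-0.726, 0.688, -0.0], [0.688, 0.726, 0.0], [0.0, -0.0, -1.0]]
ft_force: [-0.2, -0.2, -0.1]
finger_gap: 0.997
from [ 514.2 -194.8  117.2] 0.813 gap 0.997 F [-0.2 -0.2 -0.1] t 24.975
"travel":[[-0.1,0.1,8.2]],"turn":[[0,0,0]]
```

```bash
python3 -m pendant '{"travel":[[-0.1,0.1,2.2],[0,0,2.5],[0,0,2.5],[0,0,1],[0,0,0]],"turn":[[0,0,0],[0,0,0],[0,0,0],[0,0,0],[0,0,0]],"fingers":[8.5,8.5,8.5,8.5,8.5]}'
python3 -m pendant '{"travel":[[0,0,0],[0,0,0],[0,0,0],[0,0,0],[0,0,0]],"turn":[[0,0,0],[0,0,0],[0,0,0],[0,0,0],[0,0,0]],"fingers":[5.5,4.6,4.2,3.4,3.4]}' 45;python3 -m pendant '{"travel":[[0,0,0],[0,0,0],[0,0,0],[0,0,-1],[0,0,-1.5]],"turn":[[0,0,0],[0,0,0],[0,0,0],[0,0,0],[0,0,0]],"fingers":[3.4,3.4,3.4,3.4,3.4]}'
python3 -m pendant '{"travel":[[0,0,-3],[0,0,-3],[0,0,-2.5],[0,0,-1],[0,0,0]],"turn":[[0,0,0],[0,0,0],[0,0,0],[0,0,0],[0,0,0]],"fingers":[3.4,3.4,3.4,3.4,3.4]}'
python3 - <<'E'
from h import *
d=robot.get_image("scene"); cv2.imwrite("pics/s6.png",cv2.resize(d["image"][60:260,130:370,::-1],None,fx=3,fy=3))
E
python3 plan.py 491.8 196 150 -0.3415 15
```

```text
time: 25.6
ee_pos: [515.5, -195.1, 35.2]
tcp_rot: [[-0.726, 0.688, -0.001], [0.688, 0.726, 0.0], [0.001, -0.0, -1.0]]
ft_force: [-0.2, 0.2, 0.6]
finger_gap: 0.997
time: 26.22
ee_pos: [516.1, -195.6, 36.1]
tcp_rot: [[-0.726, 0.688, 0.001], [0.688, 0.726, -0.001], [-0.001, 0.0, -1.0]]
ft_force: [-0.8, 0.6, 5.8]
finger_gap: 0.458
time: 26.85
ee_pos: [515.0, -194.9, 60.5]
tcp_rot: [[-0.726, 0.688, -0.001], [0.688, 0.726, 0.001], [0.002, -0.0, -1.0]]
ft_force: [-1.1, -0.1, -1.3]
finger_gap: 0.452
time: 27.48
ee_pos: [515.8, -195.5, 156.0]
tcp_rot: [[-0.726, 0.688, 0.001], [0.688, 0.726, -0.001], [-0.001, 0.0, -1.0]]
ft_force: [0.3, -0.3, -1.7]
finger_gap: 0.453
from [ 515.3 -195.1  155. ] 0.812 gap 0.452 F [ 0.1  0.  -0.2] t 27.525
"travel":[[1.9,1.8,0],[2.1,1.6,0.1],[2.1,1.5,0],[2.3,1.3,0],[2.3,1.1,0.1]],"turn":[[0,0,0.08],[0,0,0.07],[0,0,0.08],[0,0,0.08],[0,0,0.07]]
"travel":[[2.5,1.0,0],[2.5,0.7,0],[2.5,0.6,0.1],[2.6,0.3,0],[2.6,0.2,0]],"turn":[[0,0,0.08],[0,0,0.08],[0,0,0.08],[0,0,0.07],[0,0,0.08]]
"travel":[[2.6,-0.1,0.1],[2.6,-0.2,0],[2.6,-0.5,0],[2.5,-0.6,0.1],[2.5,-0.9,0]],"turn":[[0,0,0.08],[0,0,0.07],[0,0,0.08],[0,0,0.08],[0,0,0.07]]
```

View pics/s6.png

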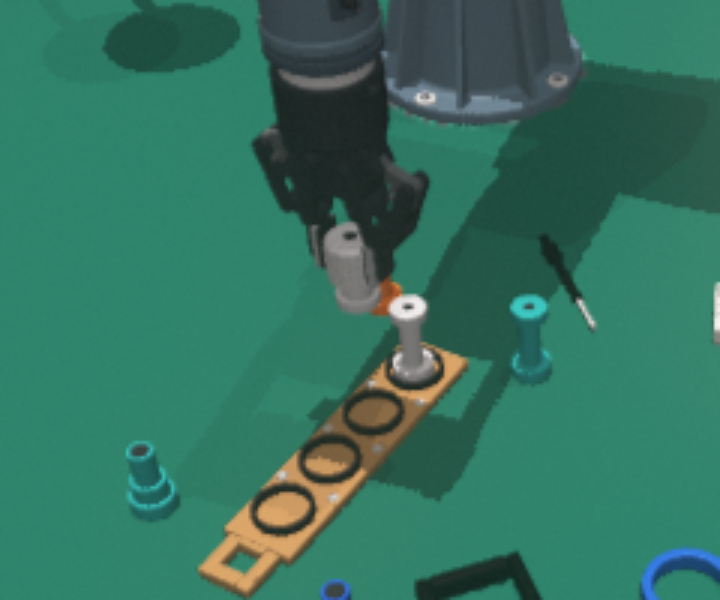

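The knob is held upright, its base at (357,300) in the crop. Carry it.

```bash
python3 -m pendant '{"travel":[[1.9,1.8,0],[2.1,1.6,0.1],[2.1,1.5,0],[2.3,1.3,0],[2.3,1.1,0.1]],"turn":[[0,0,0.08],[0,0,0.07],[0,0,0.08],[0,0,0.08],[0,0,0.07]],"fingers":[3.4,3.4,3.4,3.4,3.4]}'
python3 -m pendant '{"travel":[[2.5,1.0,0],[2.5,0.7,0],[2.5,0.6,0.1],[2.6,0.3,0],[2.6,0.2,0]],"turn":[[0,0,0.08],[0,0,0.08],[0,0,0.08],[0,0,0.07],[0,0,0.08]],"fingers":[3.4,3.4,3.4,3.4,3.4]}'
python3 -m pendant '{"travel":[[2.6,-0.1,0.1],[2.6,-0.2,0],[2.6,-0.5,0],[2.5,-0.6,0.1],[2.5,-0.9,0]],"turn":[[0,0,0.08],[0,0,0.07],[0,0,0.08],[0,0,0.08],[0,0,0.07]],"fingers":[3.4,3.4,3.4,3.4,3.4]}'
python3 -m pendant '{"travel":[[0,0,0],[0,0,1],[0,0,1],[0,0,0],[0,0,0]],"turn":[[0,0,0],[0,0,0],[0,0,0],[0,0,0],[0,0,0]],"fingers":[3.4,3.4,3.4,3.4,3.4]}'
python3 plan.py 491.8 196 32 -0.3415 1
```

```text
time: 28.15
ee_pos: [506.7, -64.1, 151.8]
tcp_rot: [[-0.416, 0.909, -0.003], [0.909, 0.416, 0.001], [0.002, -0.002, -1.0]]
ft_force: [0.7, 0.1, -1.1]
finger_gap: 0.454
time: 28.78
ee_pos: [499.0, 66.3, 150.7]
tcp_rot: [[-0.039, 0.999, -0.003], [0.999, 0.039, 0.0], [0.0, -0.003, -1.0]]
ft_force: [0.2, -0.6, -0.6]
finger_gap: 0.454
time: 29.4
ee_pos: [490.5, 196.5, 148.6]
tcp_rot: [[0.334, 0.943, -0.003], [0.943, -0.334, -0.0], [-0.001, -0.003, -1.0]]
ft_force: [-0.2, -1.0, -2.1]
finger_gap: 0.456
time: 30.02
ee_pos: [491.7, 195.5, 130.2]
tcp_rot: [[0.332, 0.943, -0.0], [0.943, -0.332, -0.0], [-0.0, -0.0, -1.0]]
ft_force: [0.0, 0.4, -0.8]
finger_gap: 0.449
from [491.7 195.5 130.2] -0.339 gap 0.449 F [ 0.   0.4 -0.8] t 30.025
"travel":[[0,0,9.8]],"turn":[[0,0,0]]
```

```bash
python3 -m pendant '{"travel":[[0,0,2.8],[0,0,3],[0,0,2.5],[0,0,1.5],[0,0,0]],"turn":[[0,0,0],[0,0,0],[0,0,0],[0,0,0],[0,0,0]],"fingers":[3.4,3.4,3.4,3.4,3.4]}'
python3 -m pendant '{"travel":[[0,0,0],[0,0,0.1],[0,0,0],[0,0,0],[0,0,0]],"turn":[[0,0,0],[0,0,0],[0,0,0],[0,0,0],[0,0,0]],"fingers":[3.4,3.4,3.4,3.4,3.4]}'
python3 -m pendant '{"travel":[[0,0,0.1],[0,0,0],[0,0,0.1],[0,0,0],[0,0,0]],"turn":[[0,0,0],[0,0,0],[0,0,0],[0,0,0],[0,0,0]],"fingers":[3.4,3.4,3.4,3.4,3.4]}'
```

```text
time: 30.65
ee_pos: [491.1, 195.7, 31.6]
tcp_rot: [[0.332, 0.943, -0.002], [0.943, -0.332, -0.0], [-0.001, -0.002, -1.0]]
ft_force: [-0.6, 0.0, -0.8]
finger_gap: 0.458
time: 31.28
ee_pos: [491.7, 195.9, 31.4]
tcp_rot: [[0.332, 0.943, 0.0], [0.943, -0.332, 0.0], [0.0, 0.0, -1.0]]
ft_force: [0.2, 0.6, -1.3]
finger_gap: 0.455
time: 31.9
ee_pos: [491.6, 195.9, 29.2]
tcp_rot: [[0.332, 0.943, -0.0], [0.943, -0.332, 0.0], [-0.0, -0.0, -1.0]]
ft_force: [-0.6, 0.9, -0.6]
finger_gap: 0.457
```

```bash
python3 -m pendant '{"travel":[[0,0,0.1],[0,0,0],[0,0,0],[0,0,0],[0,0,0]],"turn":[[0,0,0],[0,0,0],[0,0,0],[0,0,0],[0,0,0]],"fingers":[3.4,3.4,3.4,3.4,3.4]}'
```

```text
time: 32.52
ee_pos: [491.7, 196.0, 29.1]
tcp_rot: [[0.332, 0.943, -0.0], [0.943, -0.332, -0.0], [-0.0, -0.0, -1.0]]
ft_force: [-3.4, -0.9, 6.3]
finger_gap: 0.452
```

```bash
python3 -m pendant '{"travel":[[0,0,0],[0,0,0],[0,0,0],[0,0,0],[0,0,0]],"turn":[[0,0,0],[0,0,0],[0,0,0],[0,0,0],[0,0,0]],"fingers":[4.1,4.4,4.8,5.4,6.2]}'
python3 -m pendant '{"travel":[[0,0,-1],[0,0,-3],[0,0,-5],[0,0,-4],[0,0,0]],"turn":[[0,0,0],[0,0,0],[0,0,0],[0,0,0],[0,0,0]],"fingers":[6.2,6.2,7,8.5,8.5]}'
python3 - <<'E'
from h import *
d=robot.get_image("scene"); y,x=((130,350)); cv2.imwrite(f"pics/s7.png",cv2.resize(d["image"][y:y+110,x:x+150,::-1],None,fx=5,fy=5))
E
python3 plan.py 472.4 -154.7 140 0.812 10
```

```text
time: 33.15
ee_pos: [491.6, 195.9, 28.3]
tcp_rot: [[0.332, 0.943, -0.0], [0.943, -0.332, 0.0], [0.0, -0.0, -1.0]]
ft_force: [-0.5, 1.0, -0.8]
finger_gap: 0.727
time: 33.78
ee_pos: [494.5, 196.5, 163.0]
tcp_rot: [[0.331, 0.943, 0.008], [0.943, -0.331, 0.001], [0.004, 0.008, -1.0]]
ft_force: [-0.8, 0.8, -0.4]
finger_gap: 0.995
from [492.9 196.2 160.5] -0.338 gap 0.996 F [ 0.9  0.4 -0.1] t 33.825
"travel":[[-3.4,1.0,0.2],[-3.4,0.6,0.2],[-3.5,0.1,0.2],[-3.6,-0.2,0.2],[-3.4,-0.6,0.2]],"turn":[[0,0,-0.11],[0,0,-0.12],[0,0,-0.11],[0,0,-0.12],[0,0,-0.11]]
"travel":[[-3.4,-1.0,0.2],[-3.2,-1.4,0.2],[-3.1,-1.8,0.2],[-2.8,-2.1,0.2],[-2.6,-2.4,0.3]],"turn":[[0,0,-0.12],[0,0,-0.11],[0,0,-0.12],[0,0,-0.11],[0,0,-0.12]]
```

View pics/s7.png

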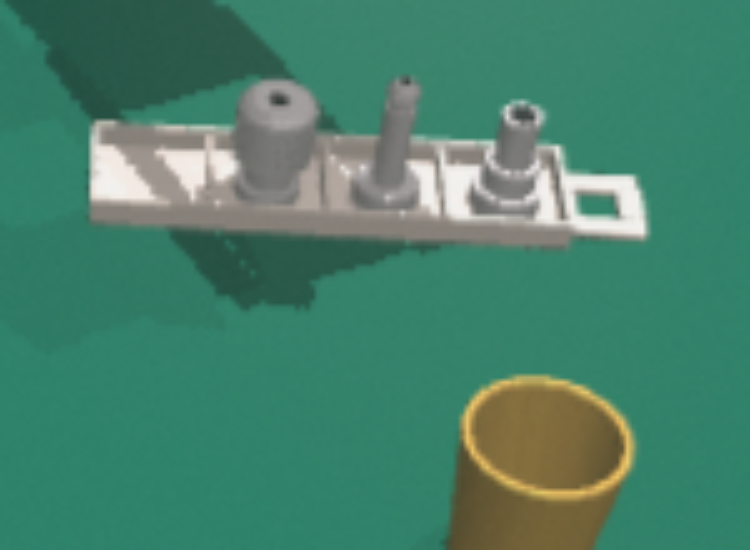

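The knob stands in compartment 3. Now the spool.

```bash
python3 -m pendant '{"travel":[[-3.4,1.0,0.2],[-3.4,0.6,0.2],[-3.5,0.1,0.2],[-3.6,-0.2,0.2],[-3.4,-0.6,0.2]],"turn":[[0,0,-0.11],[0,0,-0.12],[0,0,-0.11],[0,0,-0.12],[0,0,-0.11]],"fingers":[8.5,8.5,8.5,8.5,8.5]}'
python3 -m pendant '{"travel":[[-3.4,-1.0,0.2],[-3.2,-1.4,0.2],[-3.1,-1.8,0.2],[-2.8,-2.1,0.2],[-2.6,-2.4,0.3]],"turn":[[0,0,-0.12],[0,0,-0.11],[0,0,-0.12],[0,0,-0.11],[0,0,-0.12]],"fingers":[8.5,8.5,8.5,8.5,8.5]}'
python3 -m pendant '{"travel":[[0,0,0],[0,0,1],[0,0,1],[0,0,0],[0,0,0]],"turn":[[0,0,0],[0,0,0],[0,0,0],[0,0,0],[0,0,0]],"fingers":[8.5,8.5,8.5,8.5,8.5]}'
python3 plan.py 472.4 -154.7 29.3 0.812 1
```

```text
time: 34.45
ee_pos: [480.1, 19.8, 146.8]
tcp_rot: [[-0.234, 0.972, -0.003], [0.972, 0.234, 0.001], [0.001, -0.003, -1.0]]
ft_force: [-0.5, 0.3, -0.8]
finger_gap: 0.992
time: 35.08
ee_pos: [469.9, -156.2, 135.8]
tcp_rot: [[-0.728, 0.685, -0.002], [0.685, 0.728, 0.002], [0.003, -0.0, -1.0]]
ft_force: [-0.1, 0.4, -0.9]
finger_gap: 0.992
time: 35.7
ee_pos: [471.1, -155.1, 117.2]
tcp_rot: [[-0.726, 0.688, -0.0], [0.688, 0.726, 0.0], [0.0, -0.0, -1.0]]
ft_force: [0.4, 0.1, 0.5]
finger_gap: 1.0
from [ 471.1 -155.1  117.2] 0.813 gap 1.0 F [0.4 0.1 0.5] t 35.7
"travel":[[-0.1,0.1,8.8]],"turn":[[0,0,0]]
```

```bash
python3 -m pendant '{"travel":[[-0.1,0.1,2.3],[0,0,2.5],[0,0,2.5],[0,0,1.5],[0,0,0]],"turn":[[0,0,0],[0,0,0],[0,0,0],[0,0,0],[0,0,0]],"fingers":[8.5,8.5,8.5,8.5,8.5]}'
python3 -m pendant '{"travel":[[0,0,0],[0,0,0],[0,0,0],[0,0,0],[0,0,0]],"turn":[[0,0,0],[0,0,0],[0,0,0],[0,0,0],[0,0,0]],"fingers":[4,2.8,2.1,1.2,1.2]}' 35
python3 -m pendant '{"travel":[[0,0,0],[0,0,0],[0,0,0],[0,0,-1],[0,0,-1]],"turn":[[0,0,0],[0,0,0],[0,0,0],[0,0,0],[0,0,0]],"fingers":[1.2,1.2,1.2,1.2,1.2]}'
python3 - <<'E'
from h import *
d=robot.get_image("scene"); cv2.imwrite("pics/s8.png",cv2.resize(d["image"][100:260,180:370,::-1],None,fx=3.7,fy=3.7))
E
```

```text
time: 36.33
ee_pos: [471.9, -155.1, 28.6]
tcp_rot: [[-0.726, 0.688, -0.002], [0.688, 0.726, 0.001], [0.002, -0.0, -1.0]]
ft_force: [-0.8, 0.4, 0.3]
finger_gap: 0.993
time: 36.95
ee_pos: [473.0, -155.9, 29.9]
tcp_rot: [[-0.726, 0.688, 0.001], [0.688, 0.726, -0.001], [-0.001, 0.0, -1.0]]
ft_force: [0.2, -0.5, 4.3]
finger_gap: 0.29
time: 37.58
ee_pos: [472.1, -155.4, 49.6]
tcp_rot: [[-0.726, 0.688, -0.001], [0.688, 0.726, 0.001], [0.001, -0.0, -1.0]]
ft_force: [0.1, -1.0, -0.4]
finger_gap: 0.292
```

View pics/s8.png

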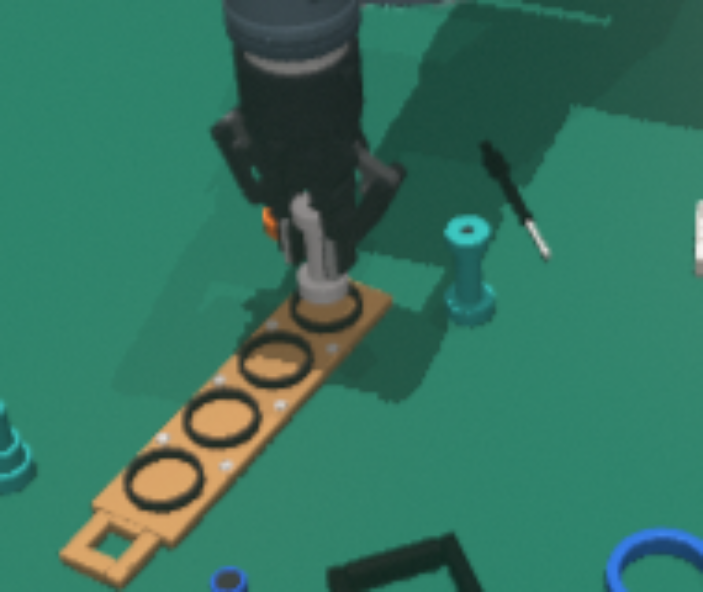

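The opening of 0.29 is too wide for the 18 mm waist, so the fingers have caught the flange above the pads. I'll set the spool back and regrip the flange at pad centre.

```bash
python3 -m pendant '{"travel":[[0,0,0.6],[0,0,0.6],[0,0,0.4],[0,0,0.2],[0,0,0]],"turn":[[0,0,0],[0,0,0],[0,0,0],[0,0,0],[0,0,0]],"fingers":[1.2,1.2,1.2,1.2,1.2]}'
python3 -m pendant '{"travel":[[0,0,0],[0,0,0.1],[0,0,0.1],[0,0,0],[0,0,0]],"turn":[[0,0,0],[0,0,0],[0,0,0],[0,0,0],[0,0,0]],"fingers":[1.2,1.2,1.2,1.2,1.2]}'
```

```text
time: 38.25
ee_pos: [472.3, -155.5, 30.9]
tcp_rot: [[-0.726, 0.688, -0.001], [0.688, 0.726, 0.0], [0.001, -0.0, -1.0]]
ft_force: [-0.1, -0.3, -0.7]
finger_gap: 0.292
time: 38.88
ee_pos: [473.0, -155.9, 29.9]
tcp_rot: [[-0.726, 0.688, 0.001], [0.688, 0.726, -0.001], [-0.001, 0.0, -1.0]]
ft_force: [-0.6, 0.9, 6.1]
finger_gap: 0.293
```

```bash
python3 -m pendant '{"travel":[[0,0,0],[0,0,0],[0,0,0],[0,0,0],[0,0,0]],"turn":[[0,0,0],[0,0,0],[0,0,0],[0,0,0],[0,0,0]],"fingers":[2.7,3.1,3.6,4.2,5]}'
python3 -m pendant '{"travel":[[0,0,-0.7],[0,0,-1],[0,0,-1],[0,0,0],[0,0,0]],"turn":[[0,0,0],[0,0,0],[0,0,0],[0,0,0],[0,0,0]],"fingers":[5,5,5,5,5]}'
python3 plan.py 472.4 -154.7 56.3 0.812 1
python3 - <<'E'
from h import *
d=robot.get_image("scene"); cv2.imwrite("pics/s9.png",cv2.resize(d["image"][100:260,180:370,::-1],None,fx=3.7,fy=3.7))
d=robot.get_image("wrist"); cv2.imwrite("pics/w9.png",d["image"][:,:,::-1])
E
```

```text
time: 39.5
ee_pos: [472.4, -155.6, 29.2]
tcp_rot: [[-0.726, 0.688, -0.0], [0.688, 0.726, 0.0], [0.0, -0.0, -1.0]]
ft_force: [0.5, 0.1, 0.8]
finger_gap: 0.585
time: 40.12
ee_pos: [472.5, -155.6, 56.4]
tcp_rot: [[-0.726, 0.688, 0.0], [0.688, 0.726, -0.0], [-0.0, 0.0, -1.0]]
ft_force: [0.0, -0.2, 0.2]
finger_gap: 0.585
from [ 472.5 -155.6   56.4] 0.812 gap 0.585 F [ 0.  -0.2  0.2] t 40.125
"travel":[[0.1,0.1,0]],"turn":[[0,0,0]]
```

View pics/s9.png

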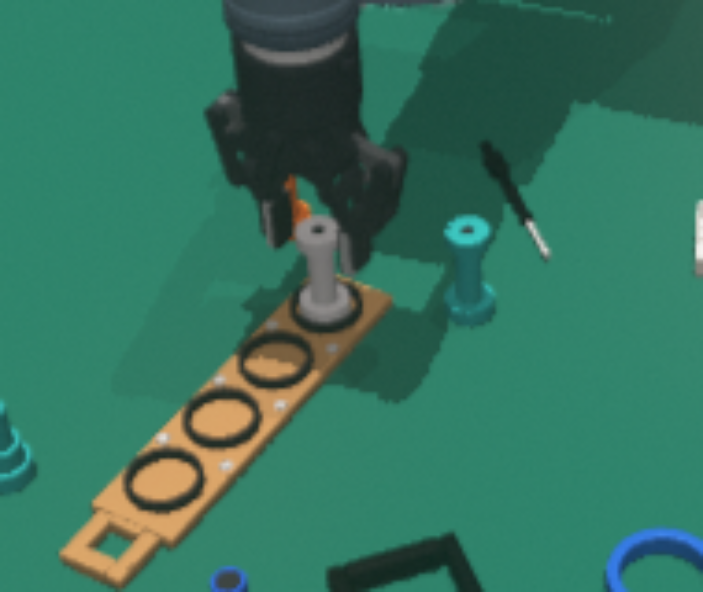

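View pics/w9.png

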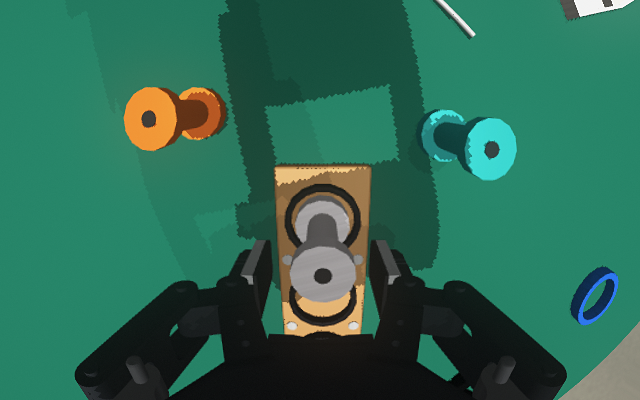

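The spool stands upright in its collar, its flange at (323,275) between the pads in the wrist view. Close on the flange.

```bash
python3 -m pendant '{"travel":[[0,0,0],[0,0,0],[0,0,0],[0,0,0],[0,0,0]],"turn":[[0,0,0],[0,0,0],[0,0,0],[0,0,0],[0,0,0]],"fingers":[4,3.4,3,2.3,2.3]}' 45
python3 -m pendant '{"travel":[[0,0,0],[0,0,0],[0,0,0],[0,0,-1],[0,0,-1.5]],"turn":[[0,0,0],[0,0,0],[0,0,0],[0,0,0],[0,0,0]],"fingers":[2.3,2.3,2.3,2.3,2.3]}'
python3 -m pendant '{"travel":[[0,0,-3],[0,0,-3],[0,0,-2.5],[0,0,-1],[0,0,0]],"turn":[[0,0,0],[0,0,0],[0,0,0],[0,0,0],[0,0,0]],"fingers":[2.3,2.3,2.3,2.3,2.3]}'
python3 - <<'E'
from h import *
d=robot.get_image("scene"); cv2.imwrite("pics/s10.png",cv2.resize(d["image"][60:260,130:370,::-1],None,fx=3,fy=3))
E
python3 plan.py 471.9 139.8 175 -0.3415 15
```

```text
time: 40.85
ee_pos: [472.6, -155.6, 56.4]
tcp_rot: [[-0.726, 0.688, 0.0], [0.688, 0.726, -0.0], [-0.0, 0.0, -1.0]]
ft_force: [0.3, -0.4, 0.6]
finger_gap: 0.331
time: 41.48
ee_pos: [472.0, -155.4, 81.6]
tcp_rot: [[-0.726, 0.688, -0.001], [0.688, 0.726, 0.001], [0.001, -0.0, -1.0]]
ft_force: [-0.0, -0.4, -1.1]
finger_gap: 0.328
time: 42.1
ee_pos: [472.8, -155.8, 177.1]
tcp_rot: [[-0.726, 0.688, 0.001], [0.688, 0.726, -0.001], [-0.002, 0.0, -1.0]]
ft_force: [-0.3, 0.3, -1.3]
finger_gap: 0.331
from [ 472.2 -155.5  176.1] 0.812 gap 0.33 F [-0.2 -0.1 -1.2] t 42.15
"travel":[[1.4,1.4,0],[1.4,1.3,0],[1.6,1.3,0],[1.6,1.0,0],[1.8,1.0,0]],"turn":[[0,0,0.08],[0,0,0.07],[0,0,0.08],[0,0,0.08],[0,0,0.07]]
"travel":[[1.7,0.8,0],[1.9,0.7,0],[1.9,0.5,0.1],[1.9,0.4,0],[2.0,0.2,0]],"turn":[[0,0,0.08],[0,0,0.08],[0,0,0.08],[0,0,0.07],[0,0,0.08]]
"travel":[[1.9,0.1,0],[2.0,-0.1,0],[2.0,-0.2,0],[1.9,-0.4,0],[1.9,-0.5,0]],"turn":[[0,0,0.08],[0,0,0.07],[0,0,0.08],[0,0,0.08],[0,0,0.07]]
```

View pics/s10.png

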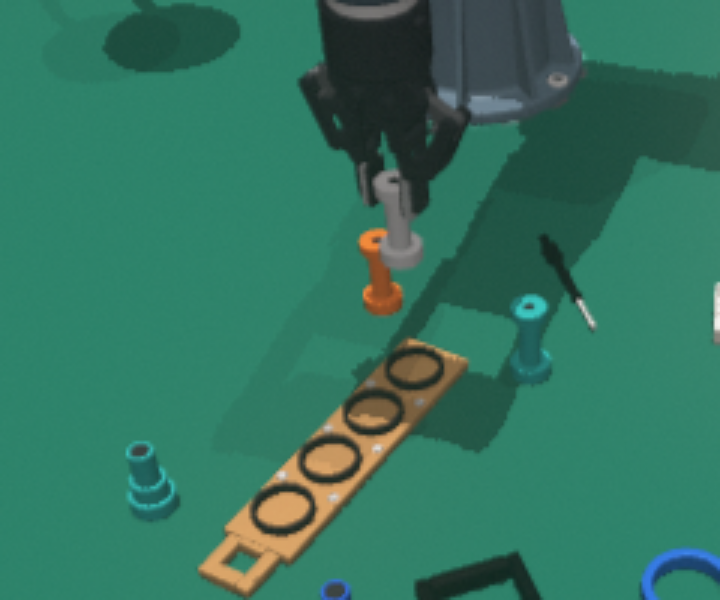

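Good flange grip (0.33, i.e. 30 mm). Carry it, a bit more gently.

```bash
python3 -m pendant '{"travel":[[1.4,1.4,0],[1.4,1.3,0],[1.6,1.3,0],[1.6,1.0,0],[1.8,1.0,0]],"turn":[[0,0,0.08],[0,0,0.07],[0,0,0.08],[0,0,0.08],[0,0,0.07]],"fingers":[2.3,2.3,2.3,2.3,2.3]}'
python3 -m pendant '{"travel":[[1.7,0.8,0],[1.9,0.7,0],[1.9,0.5,0.1],[1.9,0.4,0],[2.0,0.2,0]],"turn":[[0,0,0.08],[0,0,0.08],[0,0,0.08],[0,0,0.07],[0,0,0.08]],"fingers":[2.3,2.3,2.3,2.3,2.3]}'
python3 -m pendant '{"travel":[[1.9,0.1,0],[2.0,-0.1,0],[2.0,-0.2,0],[1.9,-0.4,0],[1.9,-0.5,0]],"turn":[[0,0,0.08],[0,0,0.07],[0,0,0.08],[0,0,0.08],[0,0,0.07]],"fingers":[2.3,2.3,2.3,2.3,2.3]}'
python3 -m pendant '{"travel":[[0,0,0],[0,0,1],[0,0,1],[0,0,0],[0,0,0]],"turn":[[0,0,0],[0,0,0],[0,0,0],[0,0,0],[0,0,0]],"fingers":[2.3,2.3,2.3,2.3,2.3]}'
python3 plan.py 471.9 139.8 55 -0.3415 1
```

```text
time: 42.78
ee_pos: [471.4, -55.7, 174.8]
tcp_rot: [[-0.416, 0.909, -0.003], [0.909, 0.416, 0.001], [0.002, -0.002, -1.0]]
ft_force: [-0.4, -0.6, -1.7]
finger_gap: 0.329
time: 43.4
ee_pos: [471.1, 42.3, 173.8]
tcp_rot: [[-0.039, 0.999, -0.003], [0.999, 0.039, 0.0], [0.001, -0.003, -1.0]]
ft_force: [-0.3, 0.3, -1.0]
finger_gap: 0.332
time: 44.02
ee_pos: [471.0, 140.3, 173.7]
tcp_rot: [[0.334, 0.943, -0.003], [0.943, -0.334, -0.0], [-0.001, -0.003, -1.0]]
ft_force: [-0.0, 1.0, -0.6]
finger_gap: 0.331
time: 44.65
ee_pos: [472.1, 139.5, 155.2]
tcp_rot: [[0.332, 0.943, -0.0], [0.943, -0.332, -0.0], [-0.0, -0.0, -1.0]]
ft_force: [-0.2, 0.6, -1.6]
finger_gap: 0.327
from [472.1 139.5 155.2] -0.338 gap 0.327 F [-0.2  0.6 -1.6] t 44.65
"travel":[[0,0,10]],"turn":[[0,0,0]]
```

```bash
python3 -m pendant '{"travel":[[0,0,2.5],[0,0,3],[0,0,2.5],[0,0,1.5],[0,0,0.4]],"turn":[[0,0,0],[0,0,0],[0,0,0],[0,0,0],[0,0,0]],"fingers":[2.3,2.3,2.3,2.3,2.3]}'
python3 -m pendant '{"travel":[[0,0,0.1],[0,0,0],[0,0,0],[0,0,0],[0,0,0]],"turn":[[0,0,0],[0,0,0],[0,0,0],[0,0,0],[0,0,0]],"fingers":[2.3,2.3,2.3,2.3,2.3]}'
python3 - <<'E'
from h import *
d=robot.get_image("scene"); y,x=((130,350)); cv2.imwrite(f"pics/s11.png",cv2.resize(d["image"][y:y+110,x:x+150,::-1],None,fx=5,fy=5))
E
```

```text
time: 45.28
ee_pos: [471.8, 139.7, 55.8]
tcp_rot: [[0.332, 0.943, -0.001], [0.943, -0.332, -0.0], [-0.0, -0.001, -1.0]]
ft_force: [1.0, 0.1, -1.1]
finger_gap: 0.33
time: 45.9
ee_pos: [472.2, 139.8, 55.5]
tcp_rot: [[0.332, 0.943, 0.0], [0.943, -0.332, 0.0], [0.0, 0.0, -1.0]]
ft_force: [0.5, 0.3, -0.9]
finger_gap: 0.326
```

View pics/s11.png

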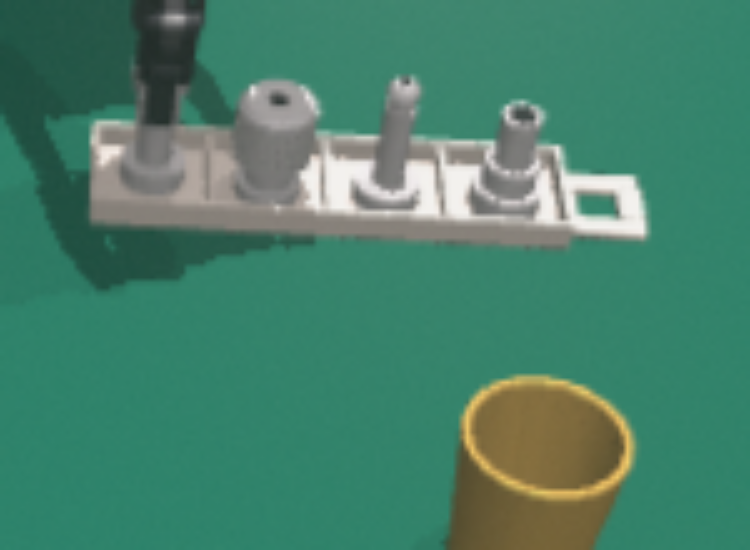

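The spool hangs upright over compartment 4. Lower the last ~6 mm.

```bash
python3 -m pendant '{"travel":[[0,0,0.2],[0,0,0.1],[0,0,0.1],[0,0,0.1],[0,0,0]],"turn":[[0,0,0],[0,0,0],[0,0,0],[0,0,0],[0,0,0]],"fingers":[2.3,2.3,2.3,2.3,2.3]}'
python3 -m pendant '{"travel":[[0,0,0.1],[0,0,0],[0,0,0],[0,0,0],[0,0,0]],"turn":[[0,0,0],[0,0,0],[0,0,0],[0,0,0],[0,0,0]],"fingers":[2.3,2.3,2.3,2.3,2.3]}'
```

```text
time: 46.58
ee_pos: [472.0, 139.8, 50.2]
tcp_rot: [[0.332, 0.943, -0.0], [0.943, -0.332, -0.0], [-0.0, -0.0, -1.0]]
ft_force: [0.6, -0.4, -1.1]
finger_gap: 0.33
time: 47.2
ee_pos: [472.2, 139.8, 49.4]
tcp_rot: [[0.332, 0.943, 0.0], [0.943, -0.332, -0.0], [0.0, 0.0, -1.0]]
ft_force: [1.0, -0.3, -0.3]
finger_gap: 0.327
```

```bash
python3 -m pendant '{"travel":[[0,0,0.1],[0,0,0],[0,0,0],[0,0,0],[0,0,0]],"turn":[[0,0,0],[0,0,0],[0,0,0],[0,0,0],[0,0,0]],"fingers":[2.3,2.3,2.3,2.3,2.3]}'
```

```text
time: 47.82
ee_pos: [472.7, 139.8, 49.2]
tcp_rot: [[0.332, 0.943, 0.001], [0.943, -0.332, 0.0], [0.0, 0.001, -1.0]]
ft_force: [-0.8, 0.3, 8.3]
finger_gap: 0.328
```

```bash
python3 -m pendant '{"travel":[[0,0,0],[0,0,0],[0,0,0],[0,0,0],[0,0,0]],"turn":[[0,0,0],[0,0,0],[0,0,0],[0,0,0],[0,0,0]],"fingers":[3.1,3.4,3.8,4.5,5.5]}'
python3 -m pendant '{"travel":[[0,0,-1],[0,0,-3],[0,0,-5],[0,0,-4],[0,0,-2]],"turn":[[0,0,0],[0,0,0],[0,0,0],[0,0,0],[0,0,0]],"fingers":[5.5,5.5,7,8.5,8.5]}'
python3 -m pendant '{"travel":[[0,0,0],[-3,0,0],[-4,0,0],[-4,0,0],[-3,0,0]],"turn":[[0,0,0],[0,0,0],[0,0,0],[0,0,0],[0,0,0]],"fingers":[8.5,8.5,8.5,8.5,8.5]}'
python3 -m pendant '{"travel":[[0,0,0],[0,0,0],[0,0,0],[0,0,0],[0,0,0]],"turn":[[0,0,0],[0,0,0],[0,0,0],[0,0,0],[0,0,0]],"fingers":[8.5,8.5,8.5,8.5,8.5]}'
python3 - <<'E'
from h import *
d=robot.get_image("scene"); y,x=((130,350)); cv2.imwrite(f"pics/s12.png",cv2.resize(d["image"][y:y+110,x:x+150,::-1],None,fx=5,fy=5))
cv2.imwrite("pics/s12f.png",d["image"][:,:,::-1])
d=robot.get_image("top");cv2.imwrite("pics/t12.png",d["image"][:,:,::-1])
E
```

```text
time: 48.45
ee_pos: [472.0, 139.8, 48.2]
tcp_rot: [[0.332, 0.943, -0.0], [0.943, -0.332, -0.0], [-0.0, -0.0, -1.0]]
ft_force: [0.4, -0.9, -0.1]
finger_gap: 0.645
time: 49.08
ee_pos: [473.3, 139.9, 201.9]
tcp_rot: [[0.331, 0.943, 0.005], [0.943, -0.331, 0.0], [0.002, 0.004, -1.0]]
ft_force: [0.0, 0.7, -0.5]
finger_gap: 0.995
time: 49.7
ee_pos: [424.2, 6.7, 197.0]
tcp_rot: [[0.332, 0.943, -0.002], [0.943, -0.332, 0.0], [-0.0, -0.002, -1.0]]
ft_force: [0.4, 0.3, -0.4]
finger_gap: 0.994
time: 50.32
ee_pos: [425.7, 8.1, 198.2]
tcp_rot: [[0.331, 0.944, -0.0], [0.944, -0.331, 0.0], [0.0, -0.0, -1.0]]
ft_force: [-0.1, 0.1, -0.6]
finger_gap: 0.995
```

View pics/s12.png

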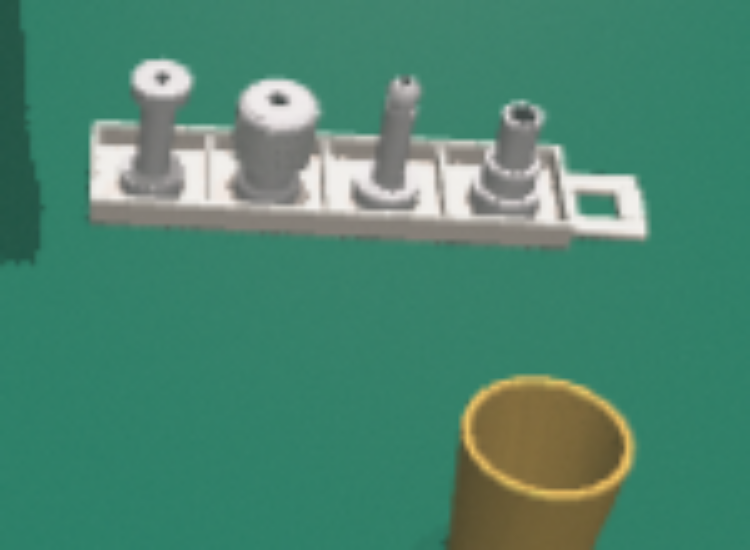

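View pics/s12f.png

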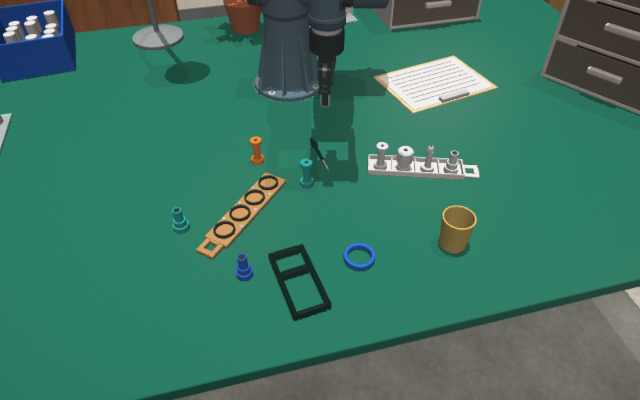

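View pics/t12.png

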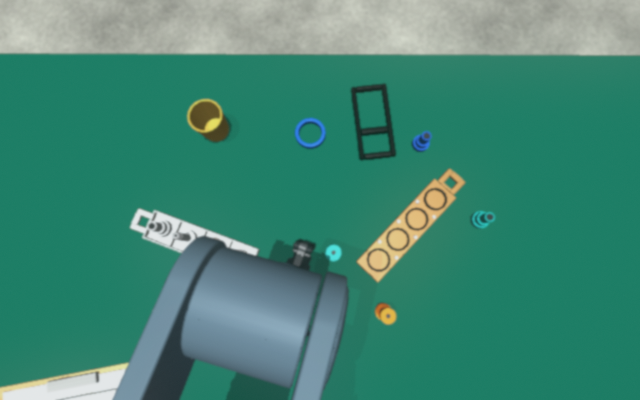

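All four stand upright in order from the tray's tab (scene crop: adaptor (505,190), spigot (388,185), knob (270,180), spool (152,175)). The stand is empty, the other things on the bench are where they were, and the arm is clear. I'll hand in.

```bash
python3 -c "
from bench import robot
print(robot.close_job())"
```

```text
the job is handed in; nothing more can be done
None
```

All four fittings are in the white tray, one to a compartment, and the job is handed in at about 50 s. Counted from the tray's tab end they are adaptor, spigot, knob, spool, the same order as on the stand.

- **Final check:** the last scene picture showed all four upright on their bases, the stand empty, and the other things on the bench apparently where they started. In the last top view the arm hid part of the tray, so the knob and spool were checked in the scene view only.
- **Setting down:** each fitting was lowered until the wrist read light contact, 3 to 8 N, before I let go. Force readings were only taken at the end of each call, and all of those were under 10 N.
- **Mended along the way:** the first grip on the spool caught its flange instead of its waist, because the opening read too wide. I had lifted it about 20 mm, so I set it back in its collar and gripped it again squarely on the flange.
- **Not confirmed:** handing in gives no verdict, so nothing after the last pictures has been checked.

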